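# Put a loaded kit tray away in its storage bay

### The arm

A 7-joint arm with a two-finger parallel gripper is mounted at the origin on the work surface. World frame = base frame: x ahead of the robot, y to its left, z up, the work surface at z = 0. Lengths are in m, angles in rad, forces in N, time in s.
With the tool pointing down it reaches from about 0.425 to 0.875 m from the base axis. Payload 4.7 kg.
Tool frame: the origin (TCP) lies on the centre line of the jaws, within the pads' length; the fingertips stand 14 mm ahead of it and the grasp point (between the pads) lies 5 mm behind it; z points along the fingers, y is the direction in which the jaws open and shut (so a half turn about z gives the same grasp; the last joint's range is limited). The gripper opens to 87 mm and grips with 3 to 60 N. Pads are 19 mm wide; open, the fingers measure 117 mm over their backs; the gripper's body (75 mm by 190 mm) begins 51 mm behind the grasp point.
Start: joints at [-1.103, 0.321, -0.07, 1.45, 0.023, 1.371, -0.057], TCP at [0.285, 0.584, 0.237] pointing down, gripper open.
Joint ranges: [-2.86, 2.86], [-0.3, 2.09], [-1.38, 1.24], [0.06, 2.45], [-1.56, 4.7], [0.09, 2.05], [-2.69, 2.69]. Speed limits (rad/s): [2.57, 2.57, 3.14, 3.14, 3.14, 3.14, 3.14].

### API

Orientations are given as a rotation vector (axis times angle).
In Python, from bench import ctrl gives the robot as it stands. The module is installed in compiled form; this text tells all that it offers.
- The arm moves only by the tool step_arm, never from a script. Its argument "plan" is a list of rows, each a list of 3 entries, a list of its own where there are three numbers: the turn, a rotation vector about the tool's x, y, z in rad, then the shift along the tool's x, y, z in m, then the closure in counts, from 0 (fully open) to 255 (shut). In form: [[[rx, ry, rz], [x, y, z], hand], ...]. A call has exactly 10 rows; each row is the pose to reach, as a shift and turn from the pose commanded when the call began, along the tool's axes at that moment; what a row does not reach only later rows make up. A row lasts 1/8 s, in which the tool goes at most 62.5 mm and 10.7 degrees, less where a joint would pass 70% of its speed; a pose out of reach is approached as far as the arm can. A call with a gripper value outside its range is refused whole. The fingers move at their own pace and stop on an object; "squeeze" is the grip in N (left out, the last holds). Time passes only in rows, so rows that repeat a pose let the fingers close, or fill a call up. It gives the time, the measured TCP pose, the force and the opening at its end, in the units of the state.
- ctrl.get_state(): the state, without advancing time (a new reading comes with each control period).
- ctrl.get_image(name): name is "scene" or "top" or "wrist"; returns the picture (420x560x3 uint8, red, green, blue); there is no depth.
- ctrl.calibration(name): a dict with "fov_y" (degrees; the focal length in pixels is half the picture's height over the tangent of half this angle, whatever the lens; pixels are square), "cx", "cy" (the principal point, pixels), "k1" (the pictures are not rectified: a ray, as slopes to the right and down, at radius r is drawn at 1 + k1 r^2 times it, then the intrinsics apply), "rvec" (rotation vector, rad) and "tvec" (3), from world to camera coordinates, as OpenCV has them. Camera axes: x right, y down, z forward; pixel columns grow to the right and rows downward; lengths in m; the calibration is good to about 2 mm. A picture is of the moment at which its call begins: read the wrist's pose just before it. calibration takes no time and is no camera call; for the wrist camera it gives the pose at the moment of the call.
- ctrl.close_job(): hands the job in, once; it reports no verdict.
Trained networks look in the newest picture that a camera, given by its name, has taken for a name from the list of things; names that differ only in an ending like _2 or _b are one class to them, and where a whole thing is asked for, a point or a joint stands for the part that bears it (a point fixed in the world has none). Each returns a list of dicts, best first, with "score" (0 to 1); they miss things now and then, are a little off and sometimes report something else, mostly with a low value. They report only what shows in the picture. A call takes as long as a camera call. They do not tell look-alikes from the thing itself.
- ctrl.cut_out(camera, label): "pixels" (420x560 bool, what is visible of it) and "rect" ([left, top, width, height] in pixels, round what is visible of it).
The state is a dict: "time": time; "joint_positions": joint angles; "qd": joint speeds; "joint_torque": joint torques, N m; "position": TCP position; "tool_rot": TCP orientation; "ft_force": force on the tool from outside, world axes, zero at the start; "torque": the same for the moment, N m; "grip_width": opening from 0.0 (shut) to 1.0 (fully open).
Only numpy, scipy, OpenCV 4.12 (cv2) and the standard library are available. Lean on these libraries where they do the work, as an engineer would, in place of code of your own. Each camera call takes 0.05 s, during which the arm holds its last target.

### The job

Put the loaded kit tray away in the roofed storage bay. Lift it onto the open loading apron in front of the bay, lined up with the bay and with its tail tab pointing out, set it down gently and let go; then take it again at the tail end and slide it gently under the roof until it is fully home against the rear stop. Keep the tray level so both part boxes stay in it, and leave the cardboard bin, the tape roll and the spray can where they are.

Things in the scene. Friction and masses are not known exactly. Their poses are not given: they have to be found in the camera images.
- tray: Loose kit tray of bare sheet steel, 160 mm long (its y) by 116 mm wide (its x), rim 32 mm high, sheet 4 mm, 0.27 to 0.53 kg empty. Origin: centre of its underside; z up. A black handle bar on two end posts runs along y over the middle; a black upright tail tab sticks out of the +y end. Starts standing on the table (z = 0), yaw within 0.4 rad of the world axes, tab towards +y.
- tray_handle (a point): Middle of the handle bar, 89 mm above the tray's underside, where it balances. Bar: 14 mm thick (along the tray's x), 82 to 96 mm up, 160 mm long, on 30 mm wide posts at both ends. Between the posts it is open down to the boxes (tops 49 mm below this point) and a low middle rib, 26 mm high. Pinch it along the tray's x.
- tray_tab (a point): Middle of the tail tab, at the tray's y = 102 mm, 44 mm above its underside. The tab is an upright plate 10 mm thick (along the tray's x), from y = 79 to 123 mm, 16 to 72 mm above the underside. Pinch it along the tray's x. It is for sliding the tray, not for lifting it.
- box_a: Sealed cardboard part box 40 x 90 x 36 mm, about 0.1 kg, loose in the tray's -x compartment, long side along the tray's y. Origin: centre of its underside, 4 mm above the tray's underside.
- box_b: The same, in the tray's +x compartment.
- bay: Storage bay of grey painted sheet metal, fixed on the table, yaw within 0.2 rad. Origin at table height; the tray slides in along the bay's -y. Flat floor 30 mm above the table, 138 mm wide (x), from y = -150 to +160 mm. Rear part (y below -35 mm): side walls 126 mm apart inside, a roof, and the rear stop, a wall with its inner face at y = -150 mm. The front, y = 0 to 160 mm, is the open apron.
- bay_mouth (a point): Middle of the roof's front edge (bay y = -35 mm), at the roof's underside, 115 mm above the bay floor; the roof's top is at most 124 mm above the floor. The tray with its handle (96 mm) passes under, a gripper holding the handle does not. From here to y = -2 mm two low guides (45 mm high) flare out from the side walls to a mouth about 150 mm wide.
- bay_home (a point): Point on the bay floor where the tray's origin is when fully home against the rear stop (bay x = 0, y = -70 mm, 30 mm above the table); same axes as the bay. When home the tray's y points along the bay's y, and the tab and the last 45 mm of the tray stand out in front of the roof.
- bay_apron (a point): Point on the apron floor where the tray's origin is when well set down, ready to slide in (bay x = 0, y = +70 mm, 30 mm above the table), 140 mm in front of home. The tray's first few mm are then between the tips of the guides, and the tab overhangs the apron's outer end.
- bin: Bystander: loose open cardboard bin 100 x 120 x 60 mm, stands beside the tray (either nearer the robot or farther). Origin: centre of its underside.
- tape_roll: Bystander: roll of clear packing tape lying flat, 110 mm across, 48 mm high. Origin: centre of its underside.
- spray_can: Bystander: red spray can with paper label, standing, 56 mm across, 160 mm tall. Origin: centre of its underside.
Things that resemble listed ones, but are neither listed nor needed, are in the scene too. Of the things like the tray, leave any that is yellow; of the rest the larger one is meant.

How it is judged:
By the outcome, as a careful person would: the job done as asked, in the order asked, and still so for the second after the job is handed in, with the robot touching nothing.
It also fails if it takes over 50 s, if anything falls off the work surface, if the arm or the gripper's body presses on something with over 40 N, if the wrist force passes 120 N, or if a joint passes its speed limit or range.

## Working session

There is one attempt and no reset: what is moved stays moved. The work goes in short steps, Python scripts to look and compute and a tool call to move; the robot and the scene stay as the last step left them, time stands still between calls to the robot, and variables do not carry over. Pictures are saved under pics/ and viewed, and the job is handed in when it is done.

Besides the shell and the picture viewer there is one more tool, called after "Call:" as name(argument=value, ...), one argument or row to a line, values as JSON. step_arm: Moves the arm, as the interface text tells. Its arguments: {"type":"object","properties":{"plan":{"type":"array"},"squeeze":{"type":"number"}},"required":["plan"]}

```bash
mkdir -p pics
cat > h.py <<'E'
import numpy as np, cv2
from bench import ctrl
from scipy.spatial.transform import Rotation as R
def cal(n):
    c=ctrl.calibration(n); f=210/np.tan(np.radians(c['fov_y'])/2)
    return c,f
def snap(n,fn):
    im=np.array(ctrl.get_image(n)); cv2.imwrite('pics/'+fn,im[:,:,::-1]); return im
def proj(n,P,c=None):
    c=c or ctrl.calibration(n); f=210/np.tan(np.radians(c['fov_y'])/2)
    P=np.atleast_2d(P); X=R.from_rotvec(np.ravel(c['rvec'])).apply(P)+np.ravel(c['tvec'])
    s=X[:,:2]/X[:,2:]; r2=(s**2).sum(1,keepdims=True); s=s*(1+c['k1']*r2)
    return s*f+[c['cx'],c['cy']]
def ray(n,uv,c=None):
    c=c or ctrl.calibration(n); f=210/np.tan(np.radians(c['fov_y'])/2)
    d=(np.atleast_2d(uv)-[c['cx'],c['cy']])/f; s=d.copy()
    for _ in range(30): s=d/(1+c['k1']*(s**2).sum(1,keepdims=True))
    rot=R.from_rotvec(np.ravel(c['rvec'])).inv()
    v=rot.apply(np.c_[s,np.ones(len(s))]); o=rot.apply(-np.ravel(c['tvec']))
    return o,v
def atz(n,uv,z,c=None):
    o,v=ray(n,uv,c); return o+v*((z-o[2])/v[:,2:])
E
python3 - <<'E'
from h import *
for n in ['scene','top','wrist']:
    snap(n,n+'0.png'); print(n,ctrl.calibration(n))
print(ctrl.get_state())
E
```

```text
scene {'fov_y': 52.6681909293778, 'cx': 276.571851845817, 'cy': 198.99292914392302, 'k1': -0.06774567055285359, 'rvec': array([ 2.26215246,  1.01885265, -0.34558097]), 'tvec': array([-0.32858895, -0.2541028 ,  1.54106793])}
top {'fov_y': 44.35166305693673, 'cx': 274.6164749422423, 'cy': 206.44553230100664, 'k1': -0.1929716992075448, 'rvec': array([ 2.18483524, -2.13734992,  0.08609289]), 'tvec': array([-0.02515326,  0.50787567,  1.44522085])}
wrist {'fov_y': 63.57436310152064, 'cx': 281.619331590999, 'cy': 209.65130899585867, 'k1': -0.03789265235259415, 'rvec': array([-2.44842107, -1.53090793, -0.2217435 ]), 'tvec': array([-0.65061781, -0.0356446 ,  0.39104836])}
{'time': 0.15, 'joint_positions': array([-1.10289188,  0.32163859, -0.07008117,  1.45136373,  0.02260189,
        1.37080467, -0.05690859]), 'qd': array([ 0.00130101, -0.0026171 ,  0.00010376, -0.00355552,  0.00023148,
        0.00052033,  0.00079324]), 'joint_torque': array([-7.96773361e-05, -4.91797256e+01, -4.04739473e-01, -3.12871957e+01,
       -6.39895722e-02,  4.05016704e-02,  1.46535790e-04]), 'position': array([0.28482611, 0.58384305, 0.23573749]), 'tool_rot': array([-7.06661984e-01, -3.06084208e+00,  2.21236278e-03]), 'ft_force': array([ 0.29020956, -0.43810237,  0.21176458]), 'torque': array([-0.0477267 , -0.02544252,  0.00140561]), 'grip_width': 1.0040336237826812}
```

View pics/scene0.png

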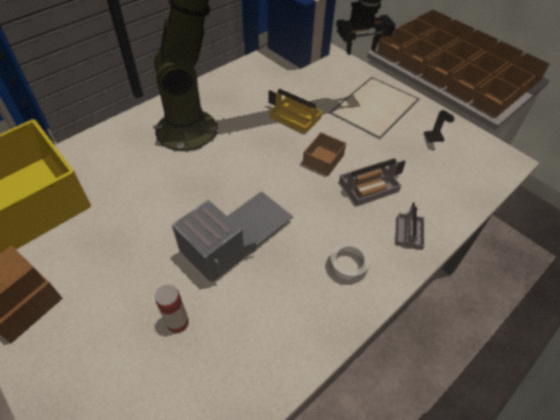

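View pics/top0.png

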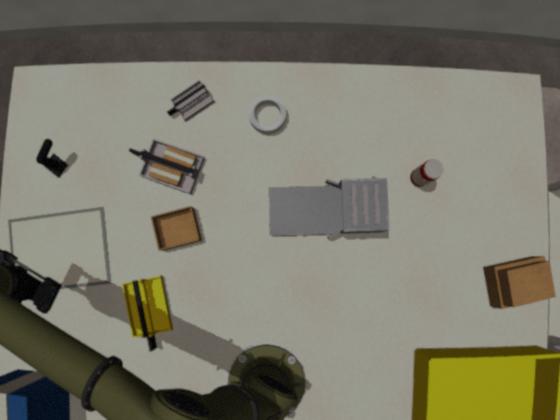

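View pics/wrist0.png

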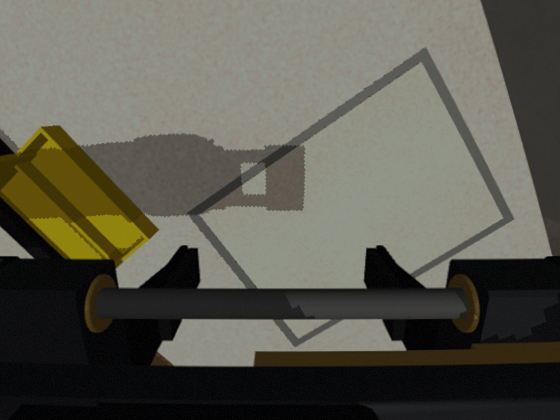

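The candidates are a steel tray with boxes (top 173,166), a small steel one (190,100) and a yellow one (147,305). The first fits: it isn't yellow and is the larger of the two steel ones. I'll confirm it in an enlarged crop.

Run:
```python
from h import *
im=cv2.imread('pics/top0.png'); a=cv2.resize(im[75:255,110:290],(600,600),interpolation=cv2.INTER_CUBIC)
cv2.imwrite('pics/c1.png',cv2.convertScaleAbs(a,alpha=1.6))
a=cv2.resize(im[150:270,250:410],(800,600),interpolation=cv2.INTER_CUBIC); cv2.imwrite('pics/c2.png',cv2.convertScaleAbs(a,alpha=1.8))
im=cv2.imread('pics/scene0.png');a=cv2.resize(im[135:225,310:430],(800,600),interpolation=cv2.INTER_CUBIC); cv2.imwrite('pics/c3.png',cv2.convertScaleAbs(a,alpha=1.8))
a=cv2.resize(im[170:290,160:320],(800,600),interpolation=cv2.INTER_CUBIC); cv2.imwrite('pics/c4.png',cv2.convertScaleAbs(a,alpha=1.8))
for n in ['top','scene']:
  for l in ['tray','bay','box_a','bin','tape_roll','spray_can']:
    for r in ctrl.cut_out(n,l): print(n,l,round(r['score'],2),r['rect'],r['pixels'].sum()); np.save(f'pics/{n}_{l}_{int(r["rect"][0])}.npy',r['pixels'])
```

```text
top tray 0.95 [125.7, 275.1, 49.5, 76.6] 2392
top tray 0.89 [127.8, 137.3, 76.3, 56.1] 1339
top tray 0.8 [167.8, 81.8, 45.3, 39.5] 977
top bay 0.71 [267.5, 180.0, 123.6, 59.2] 6252
top box_a 0.96 [147.2, 160.9, 36.0, 25.4] 477
top box_a 0.69 [269.0, 177.2, 118.7, 62.7] 6224
top bin 0.61 [151.0, 206.4, 51.6, 44.1] 1657
top bin 0.59 [129.3, 137.4, 75.6, 55.5] 1479
top tape_roll 0.77 [249.8, 93.3, 37.6, 39.0] 825
top spray_can 0.65 [411.3, 157.2, 31.2, 26.4] 630
scene tray 0.91 [271.1, 86.5, 52.3, 51.1] 1496
scene tray 0.73 [395.9, 205.4, 27.2, 45.5] 997
scene bay 0.64 [175.4, 190.8, 115.1, 88.7] 5760
scene box_a 0.93 [356.2, 177.7, 31.9, 19.9] 368
scene box_a 0.66 [352.7, 172.6, 30.4, 15.2] 223
scene box_a 0.48 [176.0, 191.4, 113.6, 90.5] 5862
scene bin 0.58 [301.2, 133.7, 44.0, 43.8] 1269
scene bin 0.36 [171.6, 189.6, 121.0, 91.5] 5752
scene tape_roll 0.75 [328.8, 240.4, 42.1, 45.7] 1251
scene tape_roll 0.46 [340.5, 156.1, 64.8, 47.6] 1269
scene spray_can 0.93 [152.3, 287.4, 37.0, 47.4] 1124
scene spray_can 0.51 [337.1, 158.3, 70.4, 48.6] 1345
```

View pics/c1.png

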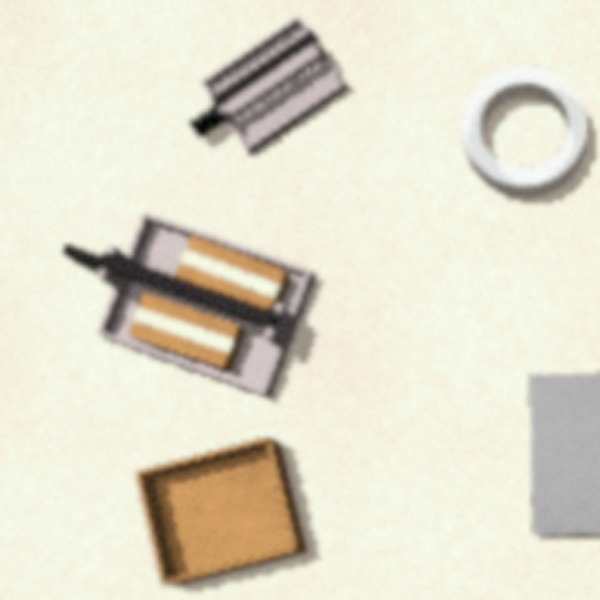

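View pics/c2.png

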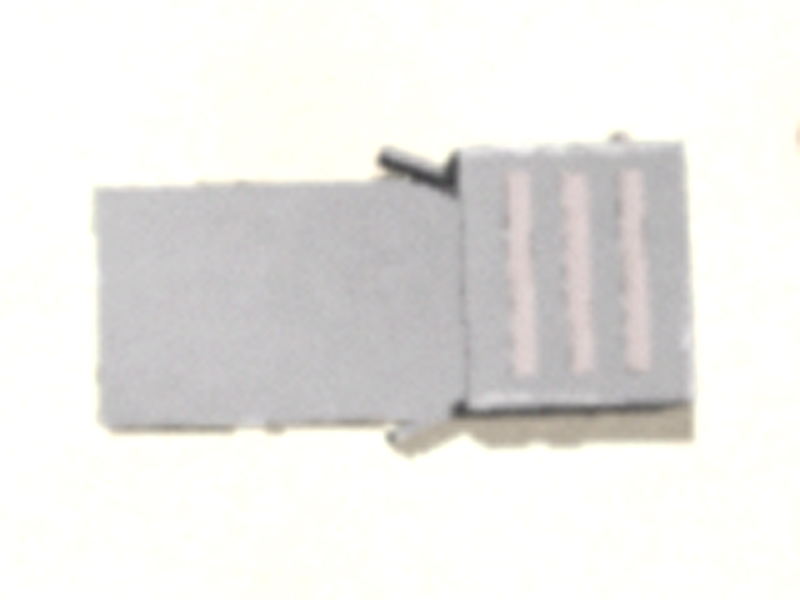

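View pics/c3.png

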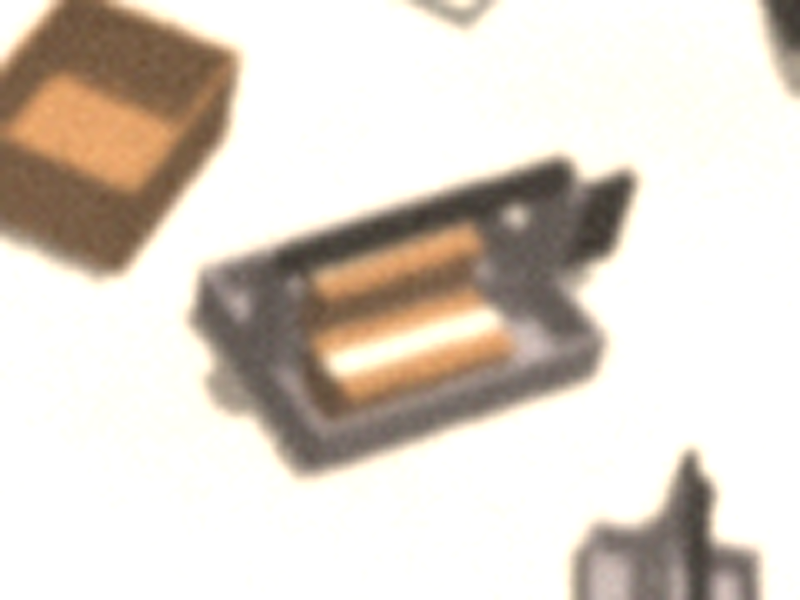

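View pics/c4.png

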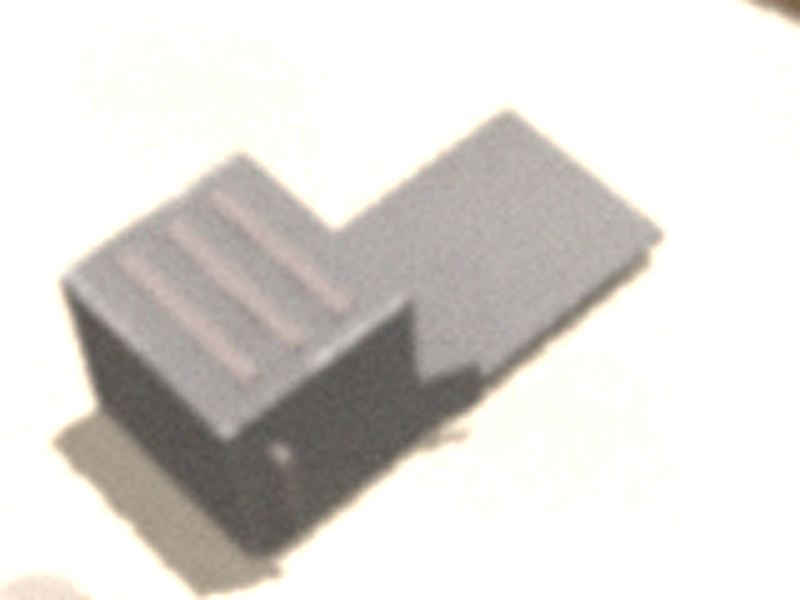

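The crops show the tray with two boxes, handle, and tab pointing towards +y (tab tip near top 130,150). The bay's apron front corners are near top (269,188) and (270,235). Next I'll fit both poses from keypoints.

```bash
cat > fit.py <<'E'
from h import *
from scipy.optimize import least_squares
def up(crop,s,o): return (np.array(crop,float)+.5)/s-.5+np.array(o)
def pose(p,P): 
    c,s=np.cos(p[2]),np.sin(p[2]); P=np.atleast_2d(P); return np.c_[p[0]+c*P[:,0]-s*P[:,1],p[1]+s*P[:,0]+c*P[:,1],P[:,2]]
def fit(obs,p0,extra=0):
    C={n:ctrl.calibration(n) for n in obs}
    f=lambda p: np.concatenate([(proj(n,pose(p,o[0]),C[n])-o[1]).ravel() for n,o in obs.items()])
    r=least_squares(f,p0,loss='soft_l1'); return r.x,f(r.x).reshape(-1,2)
E
python3 - <<'E'
from fit import *
rim=lambda x,y:[x,y,.032]
X,Y=.058,.080
t=dict(top=(np.array([[X,Y,.032],[X,-Y,.032],[-X,-Y,.032],[-X,Y,.032],[0,.08,.096],[0,-.08,.096],[0,.123,.072]]),
  up([(147,216),(317,274),(275,400),(102,338),(112,263),(292,322),(67,249)],10/3,(110,75))))
p,r=fit(t,[.6,.3,0]); print('tray top',p,r.round(1).tolist())
t['scene']=(np.array([[X,Y,.032],[X,-Y,.032],[0,.123,.072]]),up([(605,340),(305,440),(632,172)],20/3,(310,135)))
p,r=fit(t,[.6,.3,0]); print('tray both',p,r.round(1).tolist())
W=.069;Z=.030+.122
b=dict(top=(np.array([[W,.16,.03],[-W,.16,.03],[.066,-.035,Z],[-.066,-.035,Z]]),up([(98,189),(103,426),(460,152),(466,410)],5,(250,150))))
p,r=fit(b,[.5,-.1,0]); print('bay top',p,r.round(1).tolist())
b['scene']=(np.array([[W,.16,.03],[-W,.16,.03],[.066,-.035,Z],[-.066,-.035,Z]]),up([(660,237),(508,112),(408,300),(240,153)],5,(160,170)))
p,r=fit(b,[.5,-.1,0]); print('bay both',p,r.round(1).tolist())
for n,l,z in [('top','bin',.06),('top','tape',.048)]: pass
print('bin',atz('top',[[177,228]],.06),'tape',atz('top',[[268,113]],.048),'can',atz('top',[[432,168]],.16))
E
```

```text
tray top [ 0.61811663  0.28345743 -0.31301624] [[1.0, -0.1], [0.6, -0.4], [-0.6, -0.6], [0.6, 0.3], [-1.3, -0.2], [-2.6, 0.2], [0.9, 1.0]]
tray both [ 0.61779837  0.2838589  -0.31725691] [[1.0, -0.1], [0.5, -0.2], [-0.9, -0.4], [0.4, 0.2], [-1.4, -0.2], [-2.8, 0.5], [0.8, 1.0], [-0.3, 0.2], [1.4, 0.3], [-0.6, 0.8]]
bay top [ 0.50028373 -0.15901054  0.03676224] [[-0.3, -0.4], [-0.6, 0.5], [0.3, 0.6], [0.5, -0.7]]
bay both [ 0.50077851 -0.16065819  0.04231336] [[0.2, -0.3], [0.1, 0.7], [0.8, 0.4], [1.3, -0.9], [1.6, -0.3], [0.2, -0.9], [-0.3, -0.5], [0.8, -0.2]]
bin [[0.43834168 0.25762574 0.06      ]] tape [[0.77603424 0.01078155 0.048     ]] can [[ 0.60594515 -0.43112155  0.16      ]]
```

```bash
cat >> fit.py <<'E'
def toolR(a): # tool y along world angle a, z down
    y=np.array([np.cos(a),np.sin(a),0]); z=np.array([0,0,-1.]); return R.from_matrix(np.c_[np.cross(y,z),y,z])
def delta(pos,a,p=None,r=None):
    s=ctrl.get_state(); p=s['position'] if p is None else p; r=R.from_rotvec(s['tool_rot']) if r is None else r
    print('t',round(s['time'],2),'pos',s['position'].round(4),'F',s['ft_force'].round(1),'grip',round(s['grip_width'],3))
    print('turn',(r.inv()*toolR(a)).as_rotvec().round(4),'shift',r.inv().apply(np.array(pos)-p).round(4))
E
python3 - <<'E'
from fit import *
s=ctrl.get_state(); c=ctrl.calibration('wrist'); rc=R.from_rotvec(c['rvec']).inv(); o=rc.apply(-c['tvec'])
rt=R.from_rotvec(s['tool_rot']); print('cam in tool',rt.inv().apply(o-s['position']),'cam z in tool',rt.inv().apply(rc.apply([0,0,1])),'cam x',rt.inv().apply(rc.apply([1,0,0])))
delta([.618,.284,.25],-.317)
E
```

```text
cam in tool [ 0.07767896  0.00111712 -0.14867089] cam z in tool [-2.85059506e-01  6.29425093e-04  9.58509615e-01] cam x [ 4.32863644e-04  9.99999767e-01 -5.27937375e-04]
t 0.75 pos [0.285  0.5842 0.2366] F [0.2 0.8 0.7] grip 1.001
turn [ 2.000e-04 -0.000e+00  1.434e+00] shift [-0.4309 -0.1239 -0.0134]
```

Call:
step_arm(
  plan=[
    [[0,0,0.16],[-0.048,-0.014,-0.007],0],
    [[0,0,0.32],[-0.096,-0.028,-0.014],0],
    [[0,0,0.48],[-0.144,-0.041,-0.021],0],
    [[0,0,0.64],[-0.192,-0.055,-0.028],0],
    [[0,0,0.8],[-0.24,-0.069,-0.035],0],
    [[0,0,0.96],[-0.288,-0.083,-0.042],0],
    [[0,0,1.12],[-0.336,-0.096,-0.05],0],
    [[0,0,1.28],[-0.384,-0.11,-0.057],0],
    [[0,0,1.434],[-0.431,-0.124,-0.064],0],
    [[0,0,1.434],[-0.431,-0.124,-0.064],0],
  ],
  squeeze=40,
)

```text
time: 2.0
position: [0.6215, 0.2781, 0.301]
tool_rot: [2.549, 1.829, 0.001]
ft_force: [-0.4, -0.2, 0.0]
grip_width: 1.001
```

Run:
```python
from fit import *
c=ctrl.calibration('wrist'); im=snap('wrist','w1.png')
print(ctrl.get_state()['qd'].round(3))
p=[.6178,.2839,-.317]; X,Y=.058,.08
pts=[[X,Y,.032],[X,-Y,.032],[-X,-Y,.032],[-X,Y,.032],[X,Y,.032]]
a=im[:,:,::-1].copy()
for q,col in [(pts,(0,255,0)),([[0.007,.08,.096],[.007,-.08,.096],[-.007,-.08,.096],[-.007,.08,.096],[.007,.08,.096]],(0,0,255)),([[0,.079,.072],[0,.123,.072]],(255,0,255))]:
    cv2.polylines(a,[(proj('wrist',pose(p,q),c)*16).round().astype(int)],False,col,1,cv2.LINE_AA,4)
cv2.imwrite('pics/w1o.png',cv2.resize(a,(800,600)))
delta([.618,.284,.3],-.317)
```

```text
[-0.037 -0.009 -0.057  0.019 -0.021  0.002  0.004]
t 2.05 pos [0.6195 0.2814 0.3007] F [ 0.7  0.6 -0. ] grip 0.997
turn [ 0.001   0.0005 -0.0039] shift [ 0.002  -0.0023  0.0007]
```

View pics/w1o.png

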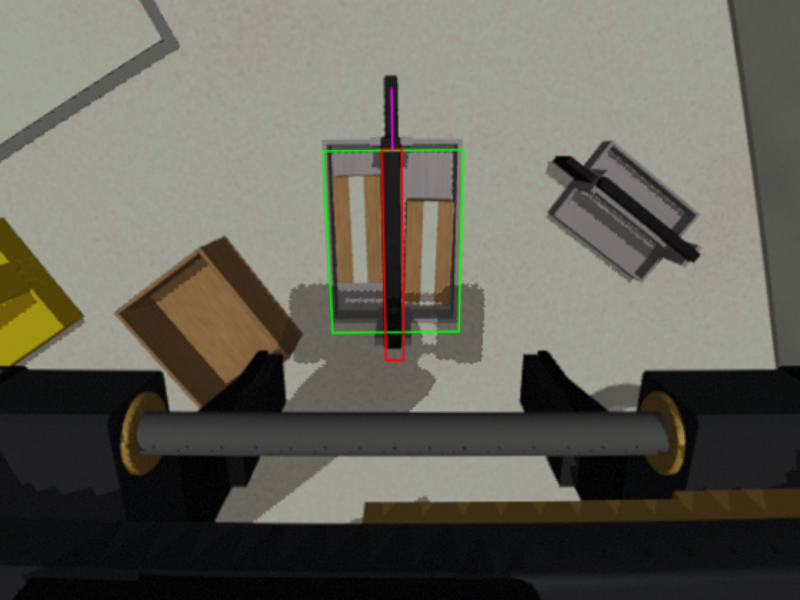

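```bash
cat >> fit.py <<'E'
TRAY=[([[.058,.08,.032],[.058,-.08,.032],[-.058,-.08,.032],[-.058,.08,.032],[.058,.08,.032]],(0,255,0)),([[0.007,.08,.096],[.007,-.08,.096],[-.007,-.08,.096],[-.007,.08,.096],[.007,.08,.096]],(0,0,255)),([[0,.079,.072],[0,.123,.072]],(255,0,255))]
BAY=[([[.069,.16,.03],[.069,-.15,.03],[-.069,-.15,.03],[-.069,.16,.03],[.069,.16,.03]],(0,255,0)),([[.065,-.035,.152],[-.065,-.035,.152],[-.065,-.15,.152],[.065,-.15,.152],[.065,-.035,.152]],(0,0,255)),([[.063,-.035,.145],[-.063,-.035,.145]],(255,0,255))]
def over(n,fn,sets,crop=None,s=1,gain=1.3):
    c=ctrl.calibration(n); im=np.array(ctrl.get_image(n))[:,:,::-1].copy()
    cv2.imwrite('pics/raw_'+fn,im)
    x,y,w,h=crop or (0,0,560,420)
    a=cv2.convertScaleAbs(cv2.resize(im[y:y+h,x:x+w],None,fx=s,fy=s,interpolation=cv2.INTER_CUBIC),alpha=gain)
    for p,M in sets:
        for q,col in M:
            P=np.array(q,float); P[:,2]+= (p[3] if len(p)>3 else 0)
            uv=((proj(n,pose(p,P),c)-[x,y]+.5)*s-.5)
            cv2.polylines(a,[(uv*16).round().astype(int)],False,col,1,cv2.LINE_AA,4)
    cv2.imwrite('pics/'+fn,a); return c
E
python3 - <<'E'
from fit import *
delta([.618,.284,.3],-.317)
over('wrist','w2.png',[([.6178,.2839,-.317],TRAY)],(190,40,200,210),2.8)
import json; c=ctrl.calibration('wrist'); json.dump({k:np.ravel(v).tolist() if k in('rvec','tvec') else float(v) for k,v in c.items()},open('w2.json','w'))
E
```

```text
t 2.05 pos [0.6195 0.2814 0.3007] F [ 0.7  0.6 -0. ] grip 0.997
turn [ 0.001   0.0005 -0.0039] shift [ 0.002  -0.0023  0.0007]
```

View pics/w2.png

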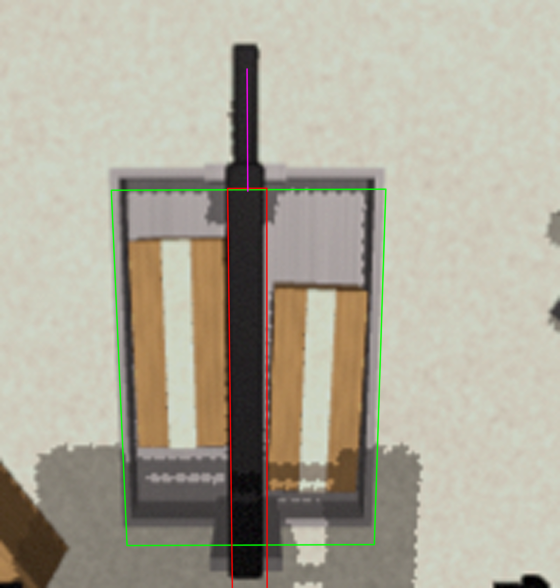

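Run:
```python
from fit import *
X,Y=.058,.08
w=dict(wrist=(np.array([[X,Y,.032],[-X,Y,.032],[X,-Y,.032],[-X,-Y,.032],[-.007,.08,.096],[.007,.08,.096],[-.007,-.08,.096],[.007,-.08,.096],[0,.123,.072]]),
 up([(385,169),(110,169),(374,523),(128,523),(228,165),(264,165),(230,577),(263,577),(246,45)],2.8,(190,40))))
p,r=fit(w,[.62,.28,-.3]); print(p,r.round(1).tolist())
import fit as F
for n,crop in [('top',(110,75,180,180)),('scene',(310,135,120,90))]:
    im=cv2.imread(f'pics/{n}0.png'); x,y,ww,h=crop; s=600/h
    a=cv2.convertScaleAbs(cv2.resize(im[y:y+h,x:x+ww],None,fx=s,fy=s,interpolation=cv2.INTER_CUBIC),alpha=1.6)
    for pp,k in [([.6178,.2839,-.317],1),(p,0)]:
      for q,col in TRAY:
        uv=(proj(n,pose(pp,q))-[x,y]+.5)*s-.5
        cv2.polylines(a,[(uv*16).round().astype(int)],False,(0,255,0) if k else (0,0,255),1,cv2.LINE_AA,4)
    cv2.imwrite(f'pics/cmp_{n}.png',a)
```

```text
[ 0.6184452   0.29471574 -0.31534597] [[0.2, -0.4], [-0.2, -0.3], [-0.2, 1.6], [-1.2, 1.7], [-0.7, -0.8], [0.6, -0.9], [0.1, 1.5], [0.8, 1.5], [0.0, -0.7]]
```

View pics/cmp_top.png

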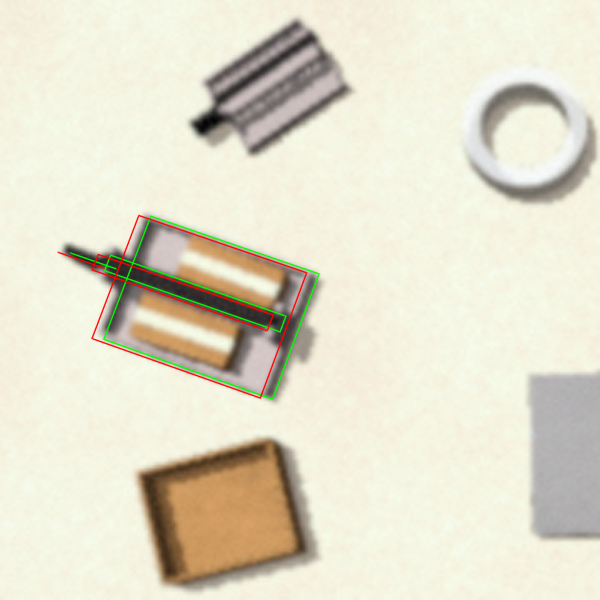

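View pics/cmp_scene.png

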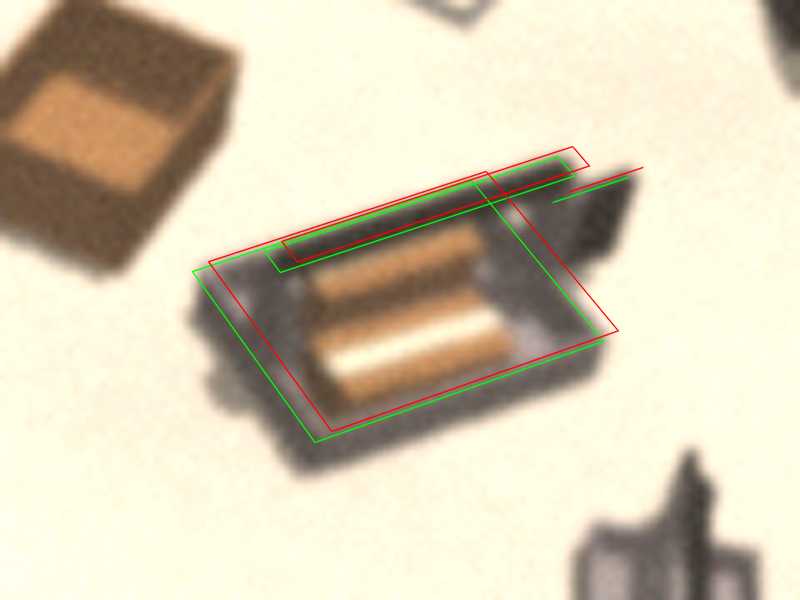

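Run:
```python
from fit import *
snap('wrist','x.png')
delta([.618,.284,.3],-.317)
over('wrist','w3.png',[([.6178,.2839,-.317],TRAY)],(190,40,200,210),2.8)
```

```text
t 2.15 pos [0.6173 0.2849 0.3003] F [ 0.3  1.2 -0.3] grip 0.999
turn [-0.0011 -0.0005  0.0019] shift [-0.0007  0.0009  0.0003]
```

View pics/w3.png

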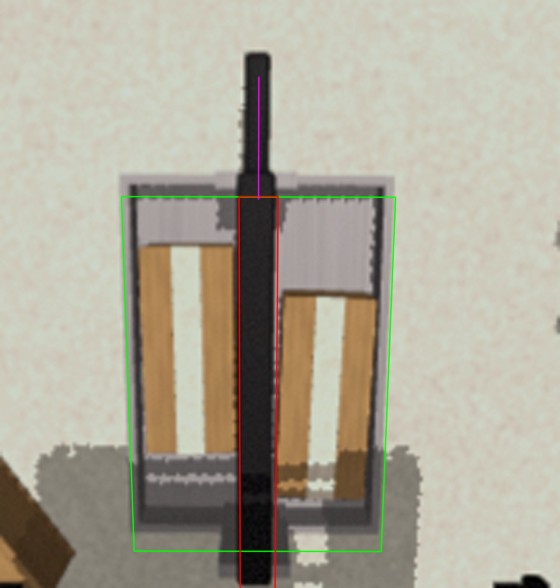

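Run:
```python
from fit import *
s=ctrl.get_state(); rt=R.from_rotvec(s['tool_rot']); T=lambda q: rt.apply(q)+s['position']
pts=np.array([[x,y,z] for y in(-.0435,.0435,-.0585,.0585) for x in(-.0095,.0095) for z in(.014,)])
c=ctrl.calibration('wrist'); im=snap('wrist','x2.png'); 
print(proj('wrist',T(pts),c).round(0).tolist())
# world landmark comparision
a=cv2.resize(im[:,:,::-1],(800,600)).copy()
for u,v in proj('wrist',T(pts),c): cv2.circle(a,(int(u*800/560),int(v*800/560)),3,(0,0,255),-1)
cv2.imwrite('pics/w4.png',cv2.convertScaleAbs(a,alpha=2)[:, :])
im=snap('top','t4.png'); a=cv2.resize(im[100:240,90:270,::-1],None,fx=4,fy=4,interpolation=cv2.INTER_CUBIC)
for u,v in proj('top',T(pts)): cv2.circle(a,(int((u-90)*4),int((v-100)*4)),3,(0,0,255),-1)
cv2.imwrite('pics/t4o.png',cv2.convertScaleAbs(a,alpha=1.8))
im=snap('scene','s4.png'); a=cv2.resize(im[70:220,300:480,::-1],None,fx=4,fy=4,interpolation=cv2.INTER_CUBIC)
for u,v in proj('scene',T(pts)): cv2.circle(a,(int((u-300)*4),int((v-70)*4)),3,(0,0,255),-1)
cv2.imwrite('pics/s4o.png',cv2.convertScaleAbs(a,alpha=1.8))
```

```text
[[199.0, 282.0], [197.0, 249.0], [361.0, 282.0], [364.0, 249.0], [171.0, 282.0], [168.0, 249.0], [389.0, 282.0], [392.0, 249.0]]
```

View pics/w4.png

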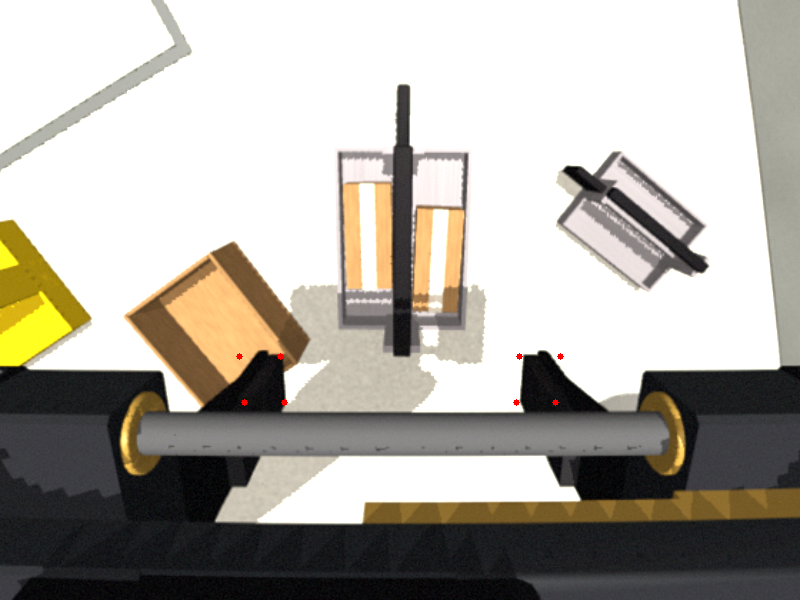

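View pics/t4o.png

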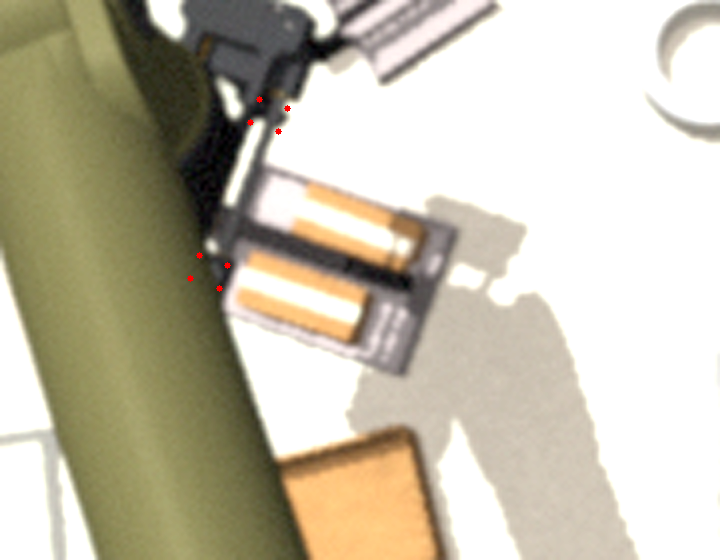

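View pics/s4o.png

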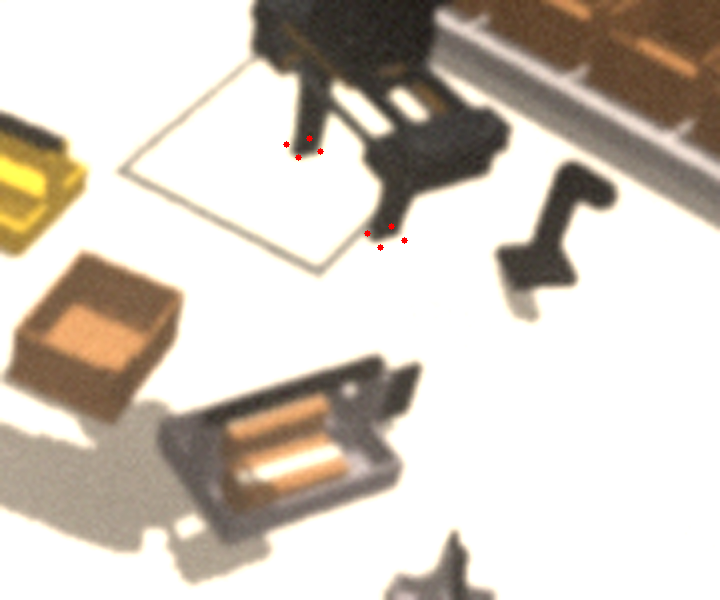

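Run:
```python
from fit import *
print('wrist',atz('wrist',[[183*.7,47*.7]],0))
print('top',atz('top',[[104,209],[108,286],[11,220]],0))
print('scene',atz('scene',[[375,79],[418,100],[380,134],[332,105]],0))
print('camtop',ray('top',[[0,0]])[0])
# bin rim corners z=.06
print('bin w',atz('wrist',np.array([[127,316],[233,243]])*.7,.06))
print('bin t',atz('top',[[151,216],[193,206],[201,241],[159,250]],.06))
print('bin s',atz('scene',[[321,134],[345,147]],.06))
print('can top/scene', atz('top',[[432,168]],.16),atz('scene',[[168,294]],.16))
```

```text
wrist [[ 4.92775674e-01  5.05152846e-01 -5.55111512e-17]]
top [[0.49240513 0.4956947  0.        ]
 [0.26449788 0.47293613 0.        ]
 [0.45136308 0.80283124 0.        ]]
scene [[0.24581014 0.77579627 0.        ]
 [0.45019705 0.79805751 0.        ]
 [0.48019406 0.51906983 0.        ]
 [0.24916522 0.50811778 0.        ]]
camtop [ 0.36307323 -0.04430684  1.48776625]
bin w [[0.37757088 0.30978632 0.06      ]
 [0.49037877 0.33912825 0.06      ]]
bin t [[0.47036206 0.33387632 0.06      ]
 [0.50126577 0.21445527 0.06      ]
 [0.4037321  0.18828247 0.06      ]
 [0.37524702 0.30680071 0.06      ]]
bin s [[0.3828301  0.30087908 0.06      ]
 [0.48022698 0.31547104 0.06      ]]
can top/scene [[ 0.60594515 -0.43112155  0.16      ]] [[ 0.60498577 -0.43256733  0.16      ]]
```

Run:
```python
import cv2,numpy as np
out=[]
for f,(x,y) in [('top0.png',(85,190)),('scene0.png',(355,110)),('x2.png',(95,5))]:
    im=cv2.imread('pics/'+f)[y:y+40,x:x+50]; out.append(cv2.convertScaleAbs(cv2.resize(im,(400,320),interpolation=cv2.INTER_CUBIC),alpha=1.5))
im=cv2.imread('pics/top0.png')[265:305,85:135]; out.append(cv2.convertScaleAbs(cv2.resize(im,(400,320),interpolation=cv2.INTER_CUBIC),alpha=1.5))
cv2.imwrite('pics/f.png',np.vstack([np.hstack(out[:2]),np.hstack(out[2:])])[:600])
```

```text
(no output)
```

View pics/f.png

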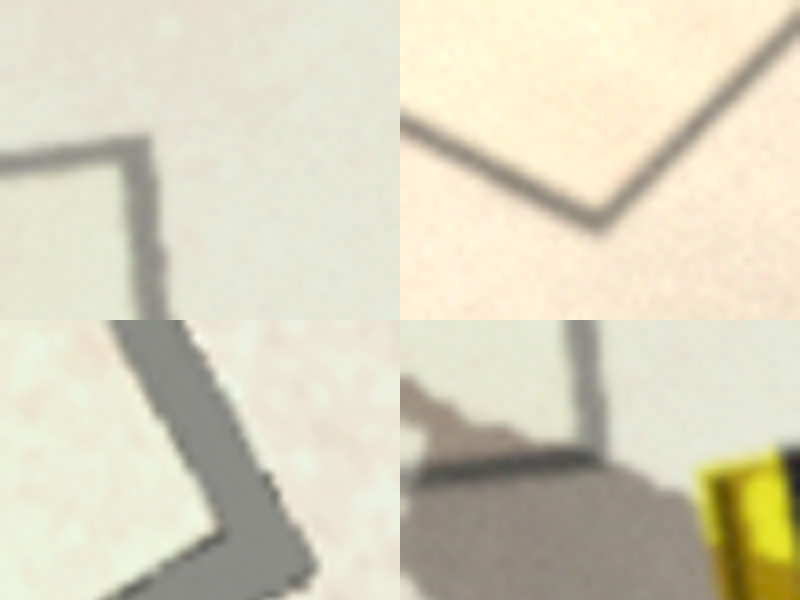

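Run:
```python
from fit import *
print(atz('wrist',[[134.1,35.1]],0),atz('top',[[103.3,206.7]],0),atz('scene',[[379.4,138.9]],0))
```

```text
[[0.49876984 0.50047742 0.        ]] [[0.49925212 0.49828759 0.        ]] [[0.49570189 0.49649887 0.        ]]
```

Run:
```python
from fit import *
u=up([(147,216),(317,274),(275,400),(102,338)],10/3,(110,75))
q=atz('top',u,.032); print(q.round(4), [np.linalg.norm(q[i]-q[i-1]).round(4) for i in range(4)], q.mean(0))
u=up([(395,177),(382,530),(138,530),(120,177)],2.8,(190,40))
q=atz('wrist',u,.032); print(q.round(4), [np.linalg.norm(q[i]-q[i-1]).round(4) for i in range(4)], q.mean(0))
```

```text
[[0.6976 0.3448 0.032 ]
 [0.6474 0.1911 0.032 ]
 [0.5366 0.2233 0.032 ]
 [0.5883 0.3792 0.032 ]] [np.float64(0.1145), np.float64(0.1617), np.float64(0.1153), np.float64(0.1643)] [0.61747929 0.28462358 0.032     ]
[[0.6998 0.35   0.032 ]
 [0.6514 0.2    0.032 ]
 [0.543  0.2352 0.032 ]
 [0.5896 0.3858 0.032 ]] [np.float64(0.1158), np.float64(0.1576), np.float64(0.1139), np.float64(0.1576)] [0.62096711 0.29276848 0.032     ]
```

Call:
step_arm(
  plan=[
    [[0,0,0],[0.003,0,0.05],0],
    [[0,0,0],[0.003,0,0.1],0],
    [[0,0,0],[0.003,0,0.15],0],
    [[0,0,0],[0.003,0,0.19],0],
    [[0,0,0],[0.003,0,0.208],0],
    [[0,0,0],[0.003,0,0.216],0],
    [[0,0,0],[0.003,0,0.216],0],
    [[0,0,0],[0.003,0,0.216],0],
    [[0,0,0],[0.003,0,0.216],120],
    [[0,0,0],[0.003,0,0.216],180],
  ],
  squeeze=15,
)

```text
time: 3.6
position: [0.6193, 0.2868, 0.0853]
tool_rot: [2.544, 1.843, 0.002]
ft_force: [-0.1, -0.1, 0.2]
grip_width: 0.853
```

Run:
```python
from fit import *
snap('wrist','w5.png'); snap('top','t5.png')
delta([.6187,.288,.084],-.316)
a=cv2.imread('pics/w5.png'); b=cv2.imread('pics/t5.png')[75:255,90:270]
cv2.imwrite('pics/w5z.png',cv2.convertScaleAbs(cv2.resize(a,(800,600)),alpha=1.8)); cv2.imwrite('pics/t5z.png',cv2.convertScaleAbs(cv2.resize(b,(600,600)),alpha=1.6))
```

```text
t 3.7 pos [0.6191 0.2867 0.0849] F [-0.8  0.5 -0. ] grip 0.767
turn [ 0.0003 -0.0004 -0.001 ] shift [ 0.0011 -0.0008  0.0009]
```

View pics/w5z.png

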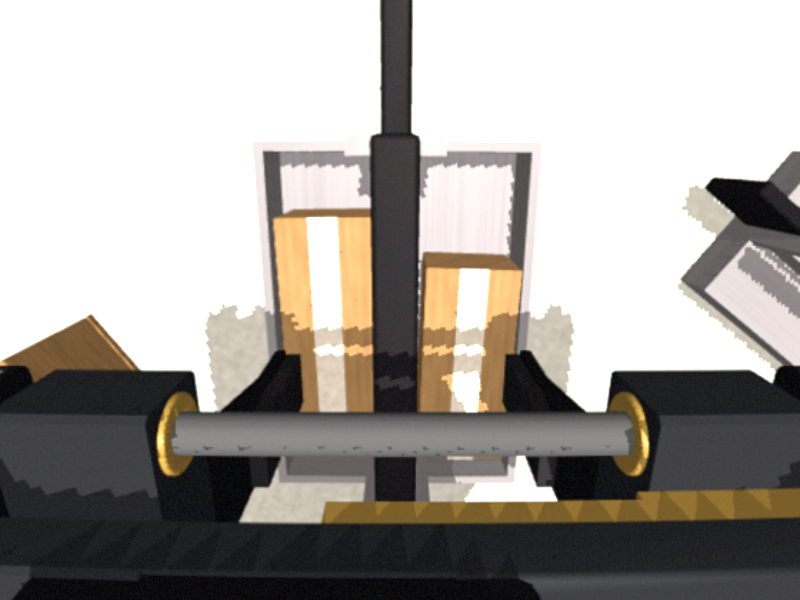

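The wrist view shows the bar (x≈395) between the fingers, with its tail end at (395,137). I'll check the balance offset from that.

Run:
```python
from fit import *
s=ctrl.get_state(); rt=R.from_rotvec(s['tool_rot'])
for uv,z in [((395,136),.096),((255,143),.032),((540,143),.032),((285,480),.032),((512,480),.032)]:
    q=atz('wrist',[np.array(uv)*.7],z)[0]; print(q.round(4), rt.inv().apply(q-s['position']).round(4))
```

```text
[0.6442 0.3675 0.096 ] [ 0.0846 -0.0013 -0.0111]
[0.5904 0.3852 0.032 ] [ 0.0846 -0.058   0.0529]
[0.6984 0.3498 0.032 ] [0.0847 0.0557 0.053 ]
[0.5422 0.235  0.032 ] [-0.0731 -0.0569  0.0529]
[0.6484 0.2001 0.032 ] [-0.0731  0.0548  0.0529]
```

Call:
step_arm(
  plan=[
    [[0,0,0],[0.005,-0.001,0],150],
    [[0,0,0],[0.005,-0.001,0],190],
    [[0,0,0],[0.005,-0.001,0],220],
    [[0,0,0],[0.005,-0.001,0],240],
    [[0,0,0],[0.005,-0.001,0],255],
    [[0,0,0],[0.005,-0.001,0],255],
    [[0,0,0],[0.005,-0.001,0],255],
    [[0,0,0],[0.005,-0.001,0],255],
    [[0,0,0],[0.005,-0.001,0],255],
    [[0,0,0],[0.005,-0.001,0],255],
  ],
  squeeze=40,
)

```text
time: 4.95
position: [0.6191, 0.2918, 0.0846]
tool_rot: [-2.544, -1.843, 0.001]
ft_force: [-4.2, 0.5, 1.9]
grip_width: 0.155
```

Call:
step_arm(
  plan=[
    [[0,0,0],[0,0,-0.003],255],
    [[0,0,0],[0,0,-0.01],255],
    [[0,0,0],[0,0,-0.02],255],
    [[0,0,0],[0,0,-0.035],255],
    [[0,0,0],[0,0,-0.05],255],
    [[0,0,0],[0,0,-0.065],255],
    [[0,0,0],[0,0,-0.08],255],
    [[0,0,0],[0,0,-0.09],255],
    [[0,0,0],[0,0,-0.095],255],
    [[0,0,0],[0,0,-0.095],255],
  ],
)

```text
time: 6.2
position: [0.6196, 0.2918, 0.1797]
tool_rot: [2.544, 1.843, 0.001]
ft_force: [-0.5, -0.1, -6.4]
grip_width: 0.153
```

Run:
```python
from fit import *
snap('wrist','w6.png'); snap('scene','s6.png')
a=cv2.imread('pics/w6.png'); b=cv2.imread('pics/s6.png')[60:210,300:500]
cv2.imwrite('pics/w6z.png',cv2.convertScaleAbs(cv2.resize(a,(800,600)),alpha=1.8)); cv2.imwrite('pics/s6z.png',cv2.convertScaleAbs(cv2.resize(b,(800,600)),alpha=1.6))
s=ctrl.get_state(); rt=R.from_rotvec(s['tool_rot']); print(s['torque'])
ang=np.arctan2(*rt.apply([0,1,0])[[1,0]]); print('tool y ang',ang)
b=[.5005,-.1595,.040]; g=pose(b,[[0,.07,.1]])[0]
delta([g[0],g[1],.18],b[2])
```

```text
[-0.09526371  0.11244275 -0.00109691]
tool y ang -0.31692857889918297
t 6.3 pos [0.6192 0.2916 0.1789] F [-0.5 -0.7 -7.3] grip 0.158
turn [-0.001   0.0006 -0.3569] shift [-0.4     0.0034 -0.0008]
```

View pics/w6z.png

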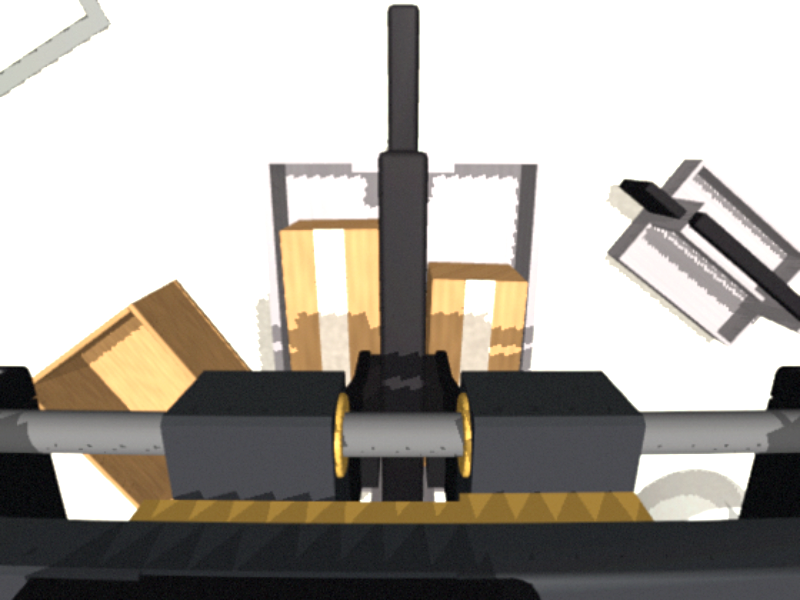

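View pics/s6z.png

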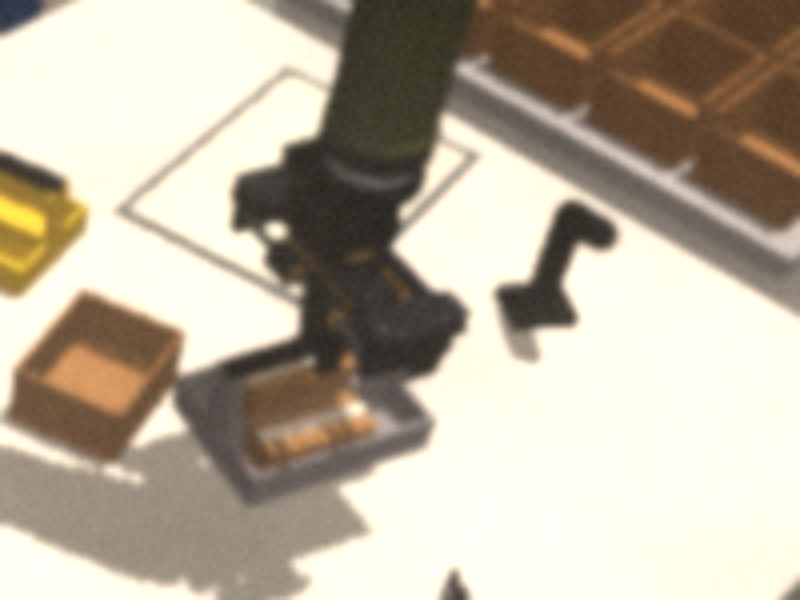

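Call:
step_arm(
  plan=[
    [[0,0,-0.012],[-0.01,0,0],255],
    [[0,0,-0.036],[-0.03,0,0],255],
    [[0,0,-0.07],[-0.06,0,0],255],
    [[0,0,-0.11],[-0.095,0.001,0],255],
    [[0,0,-0.15],[-0.13,0.001,0],255],
    [[0,0,-0.195],[-0.165,0.001,0],255],
    [[0,0,-0.235],[-0.2,0.002,0],255],
    [[0,0,-0.28],[-0.235,0.002,0],255],
    [[0,0,-0.32],[-0.27,0.002,0],255],
    [[0,0,-0.357],[-0.305,0.003,0],255],
  ],
)

```text
time: 7.55
position: [0.5262, -0.001, 0.1795]
tool_rot: [-2.176, -2.266, 0.0]
ft_force: [1.5, -0.6, -6.1]
grip_width: 0.155
```

Run:
```python
from fit import *
b=[.5005,-.1595,.040]; g=pose(b,[[0,.07,.1]])[0]
# commanded pose estimate: start measured (.6192,.2916,.1789) angle -.317 + shift
p0=np.array([.6192,.2916,.1789])+toolR(-.317).apply([-.305,.003,0])
delta([g[0],g[1],.18],b[2]); delta([g[0],g[1],.18],b[2],p0,toolR(.040))
```

```text
t 7.55 pos [ 0.5262 -0.001   0.1795] F [ 1.5 -0.6 -6.1] grip 0.155
turn [-0.0001 -0.0001  0.0009] shift [-0.0874 -0.0321 -0.0005]
t 7.55 pos [ 0.5262 -0.001   0.1795] F [ 1.5 -0.6 -6.1] grip 0.155
turn [0. 0. 0.] shift [-0.0892 -0.0329 -0.0011]
```

Call:
step_arm(
  plan=[
    [[0,0,0],[-0.028,-0.01,0],255],
    [[0,0,0],[-0.05,-0.018,0],255],
    [[0,0,0],[-0.067,-0.025,0],255],
    [[0,0,0],[-0.078,-0.029,0],255],
    [[0,0,0],[-0.085,-0.0315,0],255],
    [[0,0,0],[-0.089,-0.033,0],255],
    [[0,0,0],[-0.089,-0.033,0],255],
    [[0,0,0],[-0.089,-0.033,0],255],
    [[0,0,0],[-0.089,-0.033,0],255],
    [[0,0,0],[-0.089,-0.033,0],255],
  ],
)

```text
time: 8.8
position: [0.498, -0.089, 0.1796]
tool_rot: [2.176, 2.266, 0.0]
ft_force: [0.4, -1.3, -7.1]
grip_width: 0.154
```

Run:
```python
from fit import *
b=[.5005,-.1595,.040]; g=pose(b,[[0,.07,.1]])[0]
delta([g[0],g[1],.18],b[2])
over('wrist','w7.png',[(b,BAY)],None,1.42,1.6)
over('scene','s7.png',[(b,BAY)],(150,110,190,160),3.8,1.6)
over('top','t7.png',[(b,BAY)],(240,130,180,135),4.4,1.6)
```

```text
t 8.8 pos [ 0.498  -0.089   0.1796] F [ 0.4 -1.3 -7.1] grip 0.154
turn [ 0.0001 -0.      0.0004] shift [-0.0005 -0.0003 -0.0004]
```

View pics/w7.png

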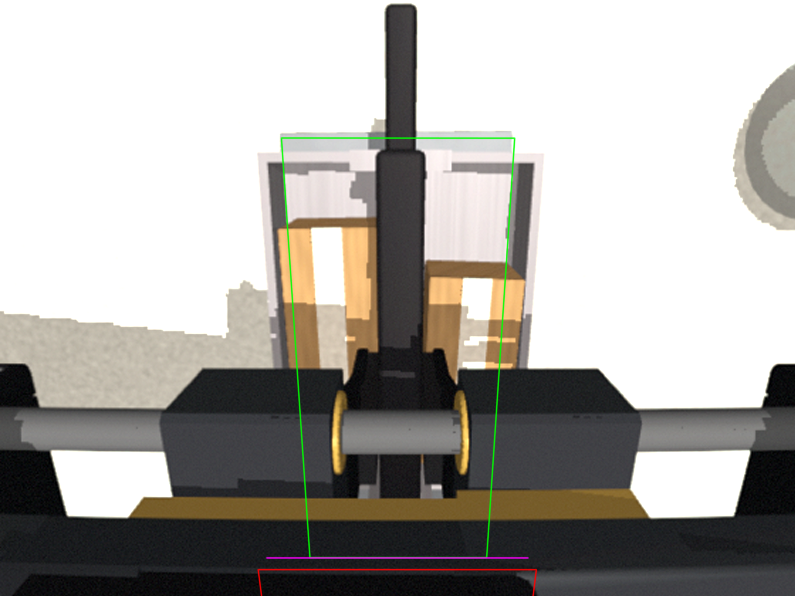

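View pics/s7.png

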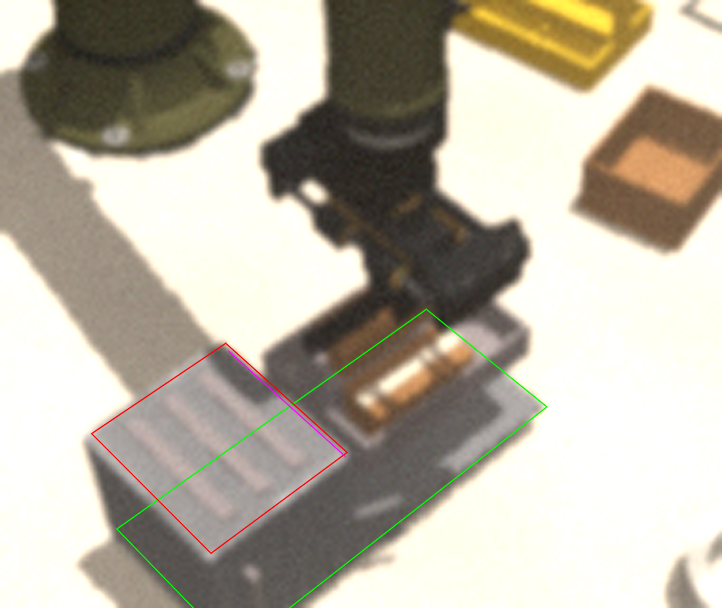

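View pics/t7.png

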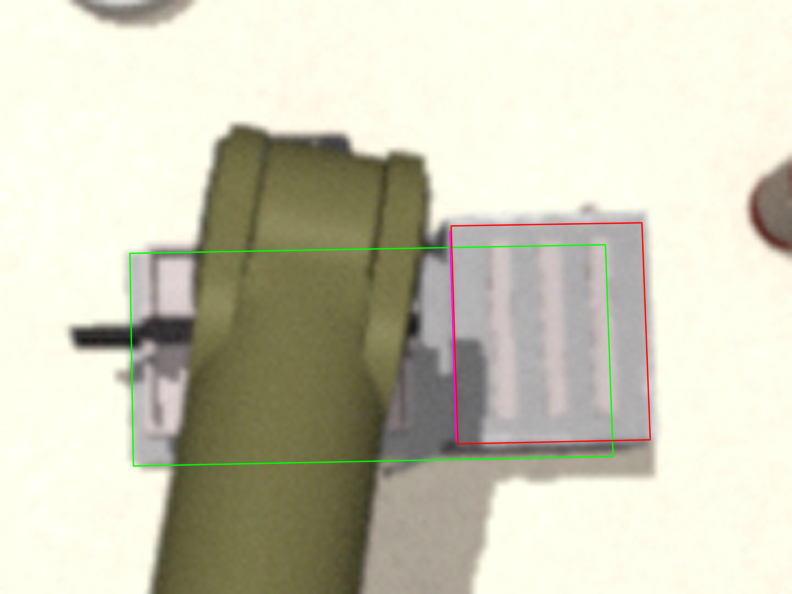

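Run:
```python
from fit import *
s=ctrl.get_state(); rt=R.from_rotvec(s['tool_rot']); zb=s['position'][2]-.084
for uv,z in [((401,150),zb+.096),((259,154),zb+.032),((543,154),zb+.032),((283,132),.03),((512,131),.03)]:
    q=atz('wrist',[np.array(uv)/1.42],z)[0]; print(q.round(4), rt.inv().apply(q-s['position']).round(4))
```

```text
[ 0.4961 -0.0088  0.1916] [ 0.0804  0.0013 -0.012 ]
[ 0.4393 -0.0118  0.1276] [ 0.0797 -0.0555  0.052 ]
[ 0.5534 -0.0072  0.1276] [0.0797 0.0587 0.052 ]
[0.4265 0.0005 0.03  ] [ 0.0925 -0.0678  0.1496]
[0.5615 0.0065 0.03  ] [0.0931 0.0673 0.1496]
```

Call:
step_arm(
  plan=[
    [[0,0,0],[0.002,-0.001,0.01],255],
    [[0,0,0],[0.002,-0.001,0.022],255],
    [[0,0,0],[0.002,-0.001,0.034],255],
    [[0,0,0],[0.002,-0.001,0.044],255],
    [[0,0,0],[0.002,-0.001,0.051],255],
    [[0,0,0],[0.002,-0.001,0.056],255],
    [[0,0,0],[0.002,-0.001,0.059],255],
    [[0,0,0],[0.002,-0.001,0.061],255],
    [[0,0,0],[0.002,-0.001,0.062],255],
    [[0,0,0],[0.002,-0.001,0.063],255],
  ],
)

```text
time: 10.2
position: [0.497, -0.0873, 0.1167]
tool_rot: [2.176, 2.265, 0.001]
ft_force: [0.1, -0.9, -7.3]
grip_width: 0.158
```

Call:
step_arm(
  plan=[
    [[0,0,0],[0,0,0.0003],255],
    [[0,0,0],[0,0,0.0006],255],
    [[0,0,0],[0,0,0.0009],255],
    [[0,0,0],[0,0,0.0012],255],
    [[0,0,0],[0,0,0.0015],255],
    [[0,0,0],[0,0,0.0018],255],
    [[0,0,0],[0,0,0.002],255],
    [[0,0,0],[0,0,0.002],255],
    [[0,0,0],[0,0,0.002],255],
    [[0,0,0],[0,0,0.002],255],
  ],
)

```text
time: 11.45
position: [0.4969, -0.0873, 0.1146]
tool_rot: [2.177, 2.265, 0.0]
ft_force: [0.4, 0.3, -5.7]
grip_width: 0.153
```

Contact is just beginning (−7.3 → −5.7 N), so I'll go down another 1–1.5 mm.

Call:
step_arm(
  plan=[
    [[0,0,0],[0,0,0.0002],255],
    [[0,0,0],[0,0,0.0004],255],
    [[0,0,0],[0,0,0.0006],255],
    [[0,0,0],[0,0,0.0008],255],
    [[0,0,0],[0,0,0.001],255],
    [[0,0,0],[0,0,0.001],255],
    [[0,0,0],[0,0,0.001],255],
    [[0,0,0],[0,0,0.001],255],
    [[0,0,0],[0,0,0.001],255],
    [[0,0,0],[0,0,0.001],255],
  ],
)

```text
time: 12.7
position: [0.497, -0.0873, 0.1145]
tool_rot: [-2.177, -2.265, -0.001]
ft_force: [-3.9, 0.0, 6.0]
grip_width: 0.159
```

Run:
```python
from fit import *
print(ctrl.get_state()['torque'])
over('wrist','w8.png',[],None,1.42,1.8)
over('scene','s8.png',[],(150,110,190,160),3.8,1.6)
delta([.497,-.0875,.114],.04)
```

```text
[-0.00564196  1.02517581 -0.01501246]
t 12.8 pos [ 0.497  -0.0873  0.1145] F [-4.3  0.6  4.9] grip 0.155
turn [ 0.0004 -0.0004 -0.    ] shift [-0.0002  0.      0.0005]
```

View pics/w8.png

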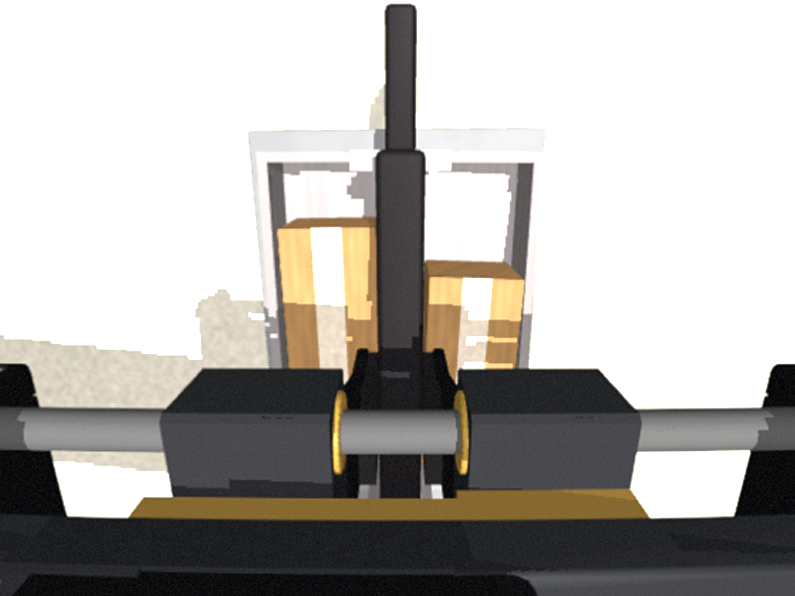

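View pics/s8.png

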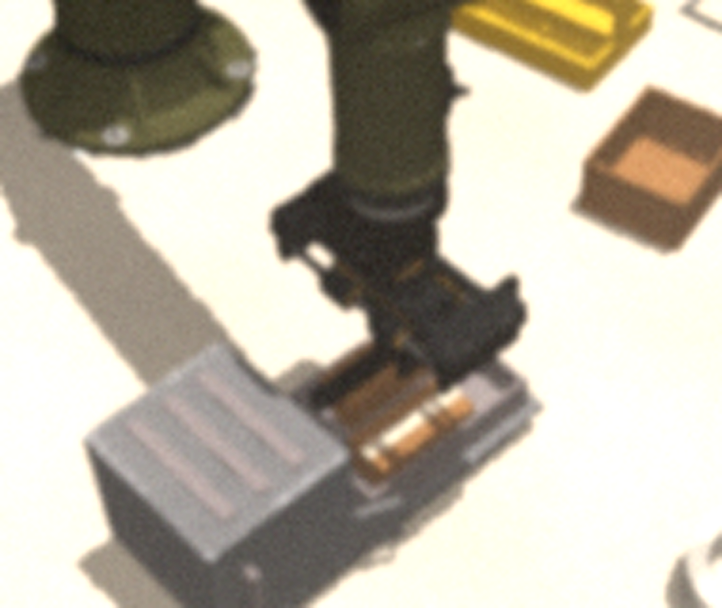

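Call:
step_arm(
  plan=[
    [[0,0,0],[0,0,-0.0003],245],
    [[0,0,0],[0,0,-0.0005],225],
    [[0,0,0],[0,0,-0.0005],190],
    [[0,0,0],[0,0,-0.0005],150],
    [[0,0,0],[0,0,-0.0005],110],
    [[0,0,0],[0,0,-0.0005],70],
    [[0,0,0],[0,0,-0.0005],70],
    [[0,0,0],[0,0,-0.0005],70],
    [[0,0,0],[0,0,-0.0005],70],
    [[0,0,0],[0,0,-0.0005],70],
  ],
  squeeze=15,
)

```text
time: 14.05
position: [0.4969, -0.0873, 0.1141]
tool_rot: [2.177, 2.265, 0.0]
ft_force: [0.3, 0.3, -0.4]
grip_width: 0.724
```

Call:
step_arm(
  plan=[
    [[0,0,0],[0,0,-0.01],70],
    [[0,0,0],[0,0,-0.03],70],
    [[0,0,0],[0,0,-0.06],70],
    [[0,0,0],[0.02,0,-0.1],70],
    [[0,0,0],[0.05,0,-0.14],70],
    [[0,0,0],[0.08,0,-0.17],70],
    [[0,0,0],[0.1,0,-0.185],70],
    [[0,0,0],[0.106,0,-0.19],70],
    [[0,0,0],[0.106,0,-0.19],70],
    [[0,0,0],[0.106,0,-0.19],70],
  ],
)

```text
time: 15.3
position: [0.4923, 0.0173, 0.3033]
tool_rot: [-2.178, -2.263, 0.002]
ft_force: [0.5, -0.0, 0.4]
grip_width: 0.723
```

Run:
```python
from fit import *
b=[.5005,-.1595,.040]
tr=[.497,-.0875,.04,.03]
ctrl.get_image('wrist')
delta([.497,-.0875,.114],.04)
over('wrist','w9.png',[(tr,TRAY),(b,BAY)],None,1.42,1.6)
over('top','t9.png',[(tr,TRAY),(b,BAY)],(240,130,180,135),4.4,1.6)
```

```text
t 15.35 pos [0.4922 0.0174 0.3033] F [ 0.2 -0.5 -0.5] grip 0.728
turn [-0.0014  0.0005 -0.0019] shift [-0.1049  0.001   0.1893]
```

View pics/w9.png

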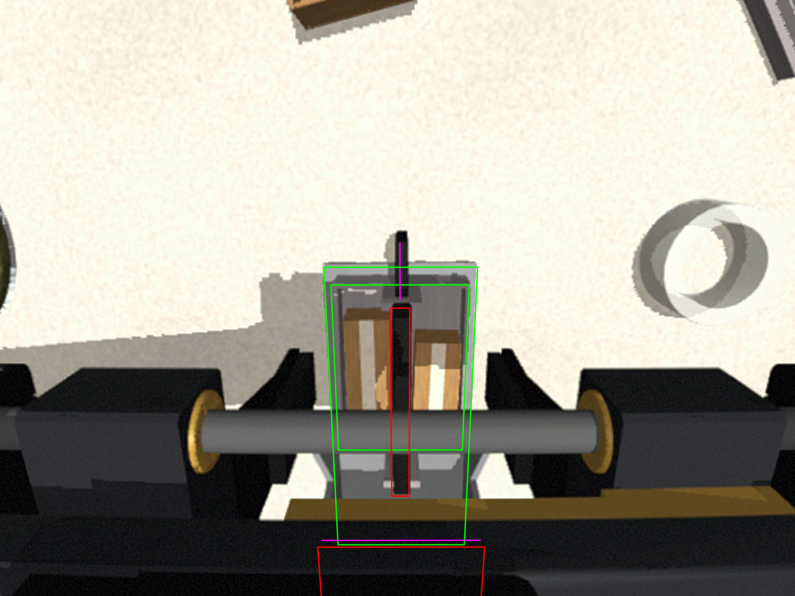

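View pics/t9.png

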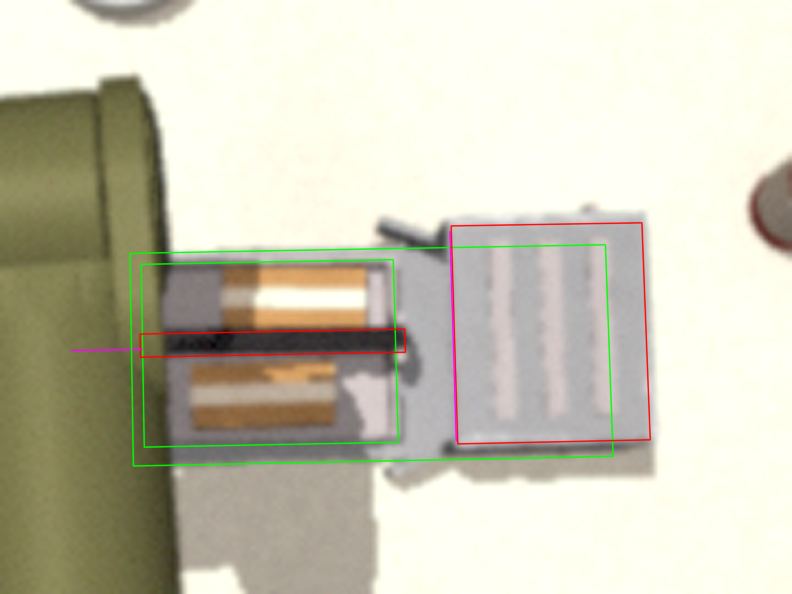

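Call:
step_arm(
  plan=[
    [[0,0,0],[0,0,0.03],70],
    [[0,0,0],[0.001,0.0005,0.075],70],
    [[0,0,0],[0.001,0.0005,0.12],70],
    [[0,0,0],[0.001,0.0005,0.16],70],
    [[0,0,0],[0.001,0.0005,0.19],70],
    [[0,0,0],[0.001,0.0005,0.21],70],
    [[0,0,0],[0.001,0.0005,0.2185],70],
    [[0,0,0],[0.001,0.0005,0.22],70],
    [[0,0,0],[0.001,0.0005,0.22],120],
    [[0,0,0],[0.001,0.0005,0.22],160],
  ],
)

```text
time: 16.7
position: [0.4937, 0.0197, 0.0849]
tool_rot: [2.176, 2.265, 0.002]
ft_force: [1.0, -0.3, 0.3]
grip_width: 0.578
```

Run:
```python
from fit import *
over('wrist','w10.png',[],None,1.42,1.8)
over('scene','s10.png',[],(150,110,190,160),3.8,1.6)
delta([.4928,.0184,.083],.04)
```

```text
t 16.8 pos [0.4935 0.0197 0.0847] F [-0.8  0.6 -0.5] grip 0.49
turn [ 0.0012 -0.0003  0.    ] shift [-0.0013 -0.0007  0.0017]
```

View pics/w10.png

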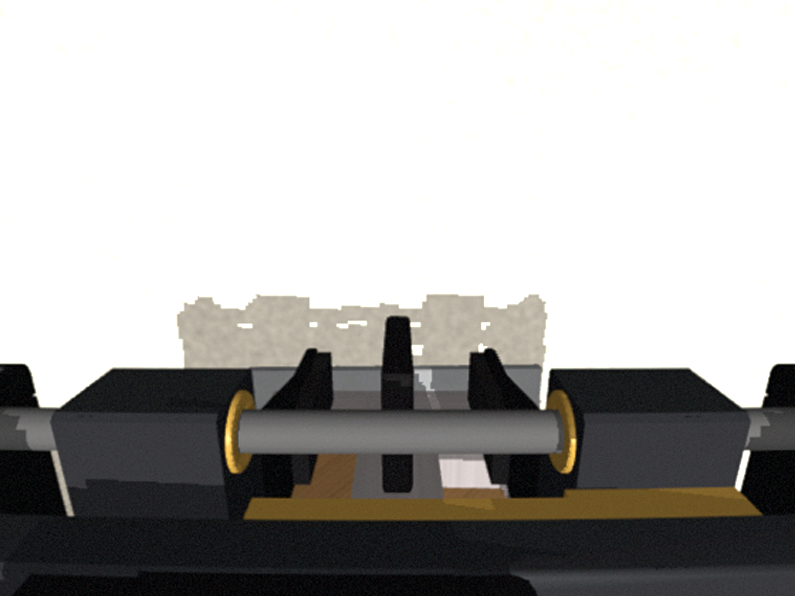

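View pics/s10.png

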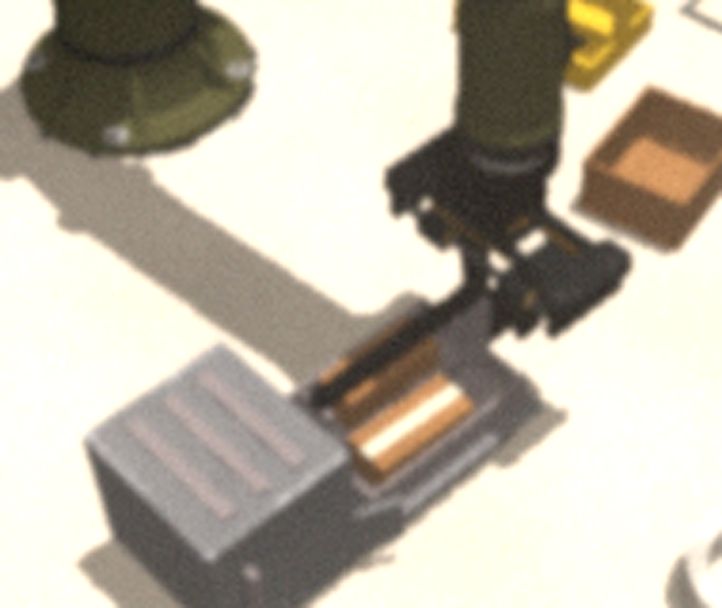

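Call:
step_arm(
  plan=[
    [[0,0,0],[-0.001,-0.0005,0.001],190],
    [[0,0,0],[-0.001,-0.0005,0.001],215],
    [[0,0,0],[-0.001,-0.0005,0.001],235],
    [[0,0,0],[-0.001,-0.0005,0.001],255],
    [[0,0,0],[-0.001,-0.0005,0.001],255],
    [[0,0,0],[-0.001,-0.0005,0.001],255],
    [[0,0,0],[-0.001,-0.0005,0.001],255],
    [[0,0,0],[-0.001,-0.0005,0.001],255],
    [[0,0,0],[-0.001,-0.0005,0.001],255],
    [[0,0,0],[-0.001,-0.0005,0.001],255],
  ],
  squeeze=15,
)

```text
time: 18.05
position: [0.4926, 0.0186, 0.0831]
tool_rot: [2.177, 2.265, 0.0]
ft_force: [0.7, -0.2, -0.2]
grip_width: 0.112
```

Run:
```python
from fit import *
s=ctrl.get_state(); print(s['torque'].round(2)); print(R.from_rotvec(s['tool_rot']).apply(np.eye(3)).round(4))
delta([.4928,.0184,.083],.04)
over('top','t11.png',[([.497,-.0875,.04,.03],TRAY),([.5005,-.1595,.04],BAY)],(240,150,180,110),4.4,1.8)
```

```text
[-0.09 -0.06  0.01]
[[-4.000e-02  9.992e-01  0.000e+00]
 [ 9.992e-01  4.000e-02  1.000e-04]
 [ 1.000e-04  0.000e+00 -1.000e+00]]
t 18.05 pos [0.4926 0.0186 0.0831] F [ 0.7 -0.2 -0.2] grip 0.112
turn [ 0.0001 -0.     -0.    ] shift [-0.0002  0.0001  0.0001]
```

View pics/t11.png

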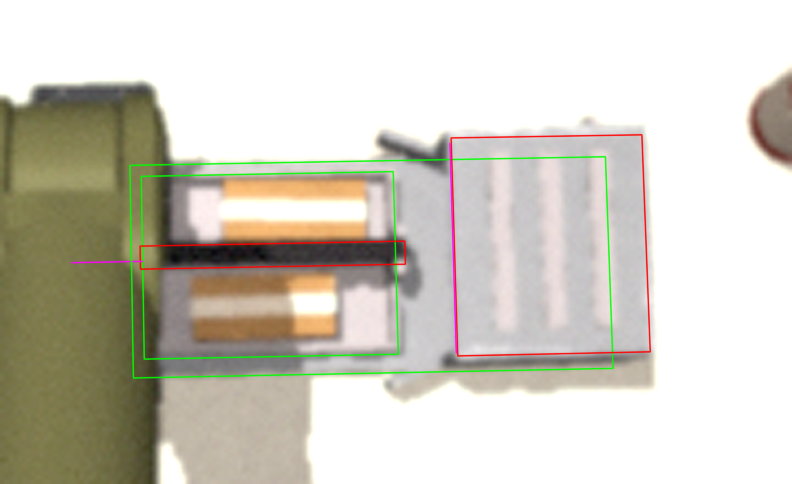

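Call:
step_arm(
  plan=[
    [[0,0,0],[-0.002,0,0],255],
    [[0,0,0],[-0.006,0,0],255],
    [[0,0,0],[-0.012,0,0],255],
    [[0,0,0],[-0.018,0,0],255],
    [[0,0,0],[-0.025,0,0],255],
    [[0,0,0],[-0.032,0,0],255],
    [[0,0,0],[-0.038,0,0],255],
    [[0,0,0],[-0.044,0,0],255],
    [[0,0,0],[-0.048,0,0],255],
    [[0,0,0],[-0.05,0,0],255],
  ],
)

```text
time: 19.35
position: [0.4946, -0.0315, 0.0831]
tool_rot: [-2.177, -2.265, -0.0]
ft_force: [-0.5, 3.4, 1.0]
grip_width: 0.112
```

Run:
```python
from fit import *
s=ctrl.get_state(); print(s['torque'].round(2))
delta([.4928,.0184,.083],.04)
over('top','t12.png',[([.5005,-.1595,.04],BAY)],(240,150,180,110),4.4,1.8)
over('scene','s12.png',[],(150,110,190,160),3.8,1.6)
```

```text
[ 0.67  0.05 -0.02]
t 19.35 pos [ 0.4946 -0.0315  0.0831] F [-0.5  3.4  1. ] grip 0.112
turn [ 0.     -0.0002 -0.0003] shift [0.05   0.0002 0.0001]
```

View pics/t12.png

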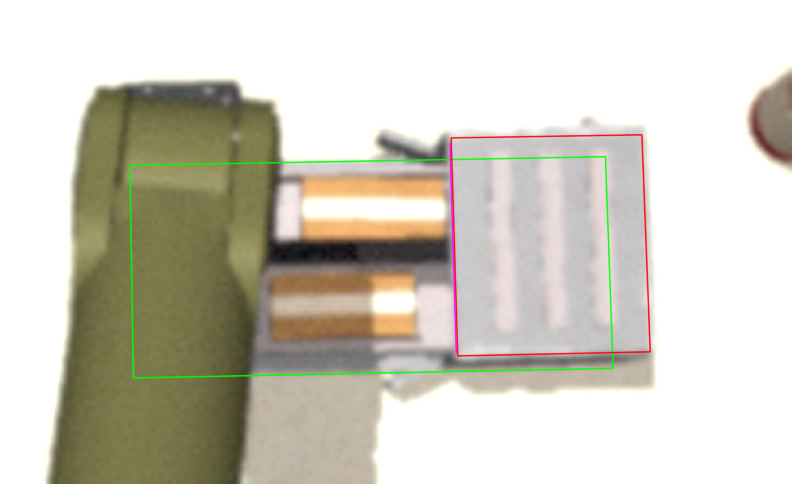

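View pics/s12.png

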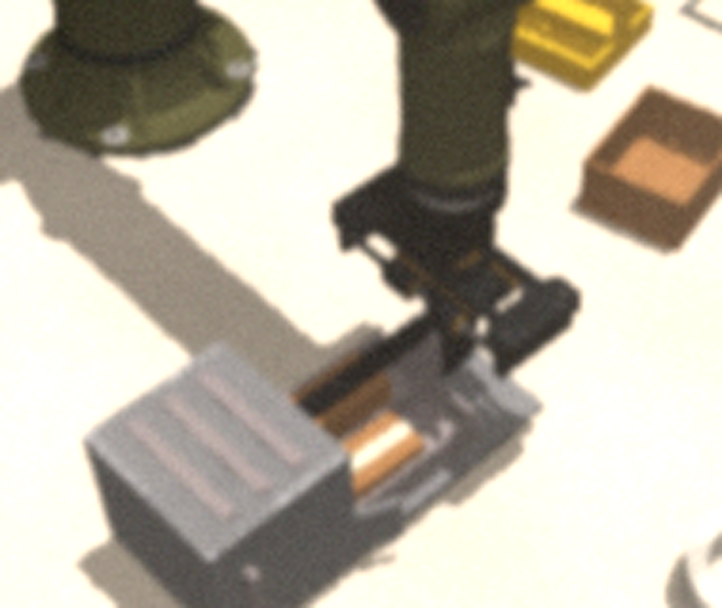

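Call:
step_arm(
  plan=[
    [[0,0,0],[-0.002,0,0],255],
    [[0,0,0],[-0.006,0,0],255],
    [[0,0,0],[-0.012,0,0],255],
    [[0,0,0],[-0.019,0,0],255],
    [[0,0,0],[-0.027,0,0],255],
    [[0,0,0],[-0.035,0,0],255],
    [[0,0,0],[-0.043,0,0],255],
    [[0,0,0],[-0.05,0,0],255],
    [[0,0,0],[-0.054,0,0],255],
    [[0,0,0],[-0.056,0,0],255],
  ],
)

```text
time: 20.7
position: [0.4968, -0.0875, 0.0831]
tool_rot: [-2.177, -2.265, -0.0]
ft_force: [-1.6, 3.5, 1.4]
grip_width: 0.112
```

Call:
step_arm(
  plan=[
    [[0,0,0],[-0.002,0,0],255],
    [[0,0,0],[-0.005,0,0],255],
    [[0,0,0],[-0.009,0,0],255],
    [[0,0,0],[-0.013,0,0],255],
    [[0,0,0],[-0.017,0,0],255],
    [[0,0,0],[-0.02,0,0],255],
    [[0,0,0],[-0.0225,0,0],255],
    [[0,0,0],[-0.0245,0,0],255],
    [[0,0,0],[-0.026,0,0],255],
    [[0,0,0],[-0.027,0,0],255],
  ],
)

```text
time: 21.95
position: [0.4979, -0.1142, 0.0831]
tool_rot: [-2.176, -2.265, -0.0]
ft_force: [0.0, 3.5, 1.1]
grip_width: 0.112
```

Run:
```python
from fit import *
s=ctrl.get_state(); print(s['torque'].round(2))
delta([.4928,.0184,.083],.04)
over('top','t13.png',[([.5005,-.1595,.04],BAY),([.5033,-.2293,.04,.03],TRAY)],(240,150,180,110),4.4,1.8)
```

```text
[ 0.84  0.06 -0.01]
t 21.95 pos [ 0.4979 -0.1142  0.0831] F [0.  3.5 1.1] grip 0.112
turn [ 0.     -0.0001  0.0001] shift [1.327e-01 2.000e-04 1.000e-04]
```

View pics/t13.png

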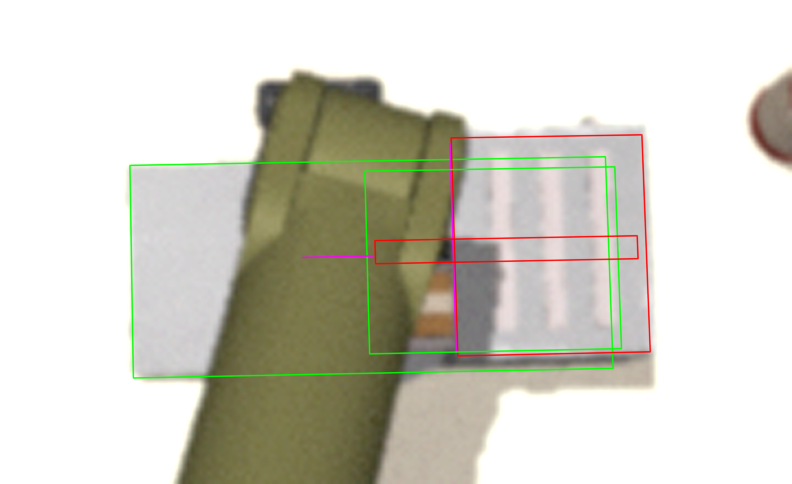

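Call:
step_arm(
  plan=[
    [[0,0,0],[-0.0006,0,0],255],
    [[0,0,0],[-0.0012,0,0],255],
    [[0,0,0],[-0.0018,0,0],255],
    [[0,0,0],[-0.0024,0,0],255],
    [[0,0,0],[-0.003,0,0],255],
    [[0,0,0],[-0.0036,0,0],255],
    [[0,0,0],[-0.0042,0,0],255],
    [[0,0,0],[-0.0048,0,0],255],
    [[0,0,0],[-0.0054,0,0],255],
    [[0,0,0],[-0.006,0,0],255],
  ],
)

```text
time: 23.25
position: [0.4982, -0.1203, 0.0831]
tool_rot: [2.177, 2.265, 0.0]
ft_force: [0.3, 4.4, 1.8]
grip_width: 0.109
```

Call:
step_arm(
  plan=[
    [[0,0,0],[-0.0005,0,0],255],
    [[0,0,0],[-0.001,0,0],255],
    [[0,0,0],[-0.0015,0,0],255],
    [[0,0,0],[-0.002,0,0],255],
    [[0,0,0],[-0.0025,0,0],255],
    [[0,0,0],[-0.003,0,0],255],
    [[0,0,0],[-0.0035,0,0],255],
    [[0,0,0],[-0.004,0,0],255],
    [[0,0,0],[-0.004,0,0],255],
    [[0,0,0],[-0.004,0,0],255],
  ],
)

```text
time: 24.5
position: [0.4981, -0.1205, 0.0831]
tool_rot: [-2.171, -2.264, -0.004]
ft_force: [-1.3, 12.5, 4.9]
grip_width: 0.117
```

The tool stopped advancing at y=-0.1205 while the force rose to 12.5 N, so the tray is against the stop. I'll ease the push and check before letting go.

Call:
step_arm(
  plan=[
    [[0,0,0],[0.0005,0,0],255],
    [[0,0,0],[0.001,0,0],255],
    [[0,0,0],[0.0015,0,0],255],
    [[0,0,0],[0.002,0,0],255],
    [[0,0,0],[0.0025,0,0],255],
    [[0,0,0],[0.003,0,0],255],
    [[0,0,0],[0.003,0,0],255],
    [[0,0,0],[0.003,0,0],255],
    [[0,0,0],[0.003,0,0],255],
    [[0,0,0],[0.003,0,0],255],
  ],
)

```text
time: 25.75
position: [0.4982, -0.1204, 0.0831]
tool_rot: [-2.175, -2.265, -0.001]
ft_force: [-0.4, 5.8, 1.4]
grip_width: 0.113
```

Run:
```python
from fit import *
s=ctrl.get_state(); print(s['torque'].round(2))
delta([.4928,.0184,.083],.04)
b=[.5005,-.1595,.04]; h=pose(b,[[0,-.07,0]])[0]; tr=[h[0],h[1],.04,.03]
c=over('wrist','w14.png',[(tr,TRAY),(b,BAY)],None,1.42,1.8)
over('scene','s14.png',[(tr,TRAY)],(150,130,170,150),4,1.6)
```

```text
[1.25 0.14 0.01]
t 25.75 pos [ 0.4982 -0.1204  0.0831] F [-0.4  5.8  1.4] grip 0.113
turn [-0.0002 -0.0012  0.0003] shift [0.1389 0.0002 0.0002]
```

View pics/w14.png

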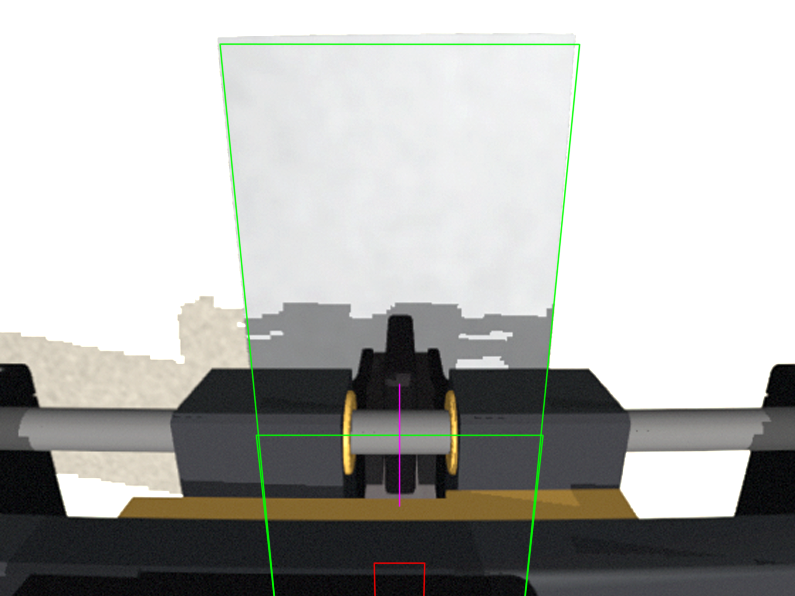

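View pics/s14.png

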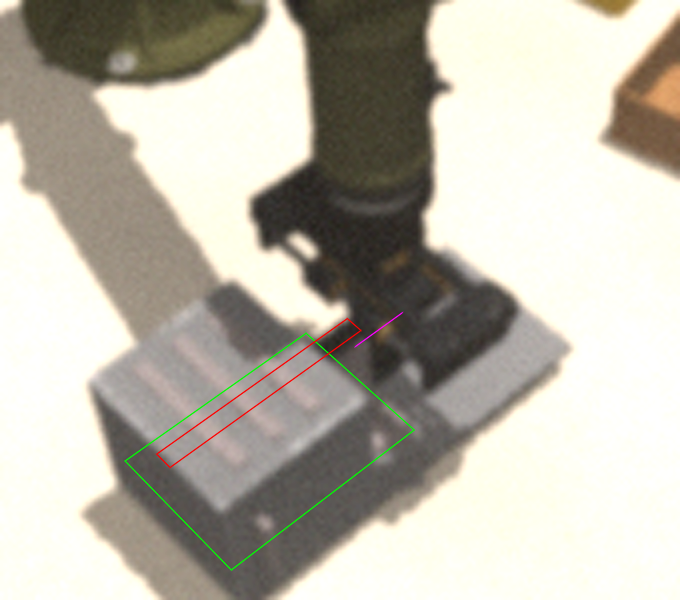

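Run:
```python
from fit import *
s=ctrl.get_state(); rt=R.from_rotvec(s['tool_rot'])
for z in (.03+.072,.03+.016,):
    q=atz('wrist',[[400/1.42,317/1.42]],z)[0]; print(q.round(4), rt.inv().apply(q-s['position']).round(4))
for uv in [(219,38),(575,34)]:
    q=atz('wrist',[np.array(uv)/1.42],.03)[0]; print(q.round(4), rt.inv().apply(q-s['position']).round(4))
# fingertips
for x in (-.0095,.0095): print((proj('wrist',rt.apply([[x,.006,.014],[x,-.006,.014],[x,.006,0]])+s['position'])*1.42).round(0).tolist())
h=pose([.5005,-.1595,.04],[[0,-.07+.123,.03+.072]])
print(h, rt.inv().apply(h-s['position']))
```

```text
[ 0.4979 -0.0857  0.102 ] [ 0.0347  0.0011 -0.0189]
[ 0.4987 -0.1047  0.046 ] [0.0156 0.0012 0.0371]
[ 0.4251 -0.0005  0.03  ] [ 0.1227 -0.0681  0.0532]
[0.5611 0.0065 0.03  ] [0.1242 0.068  0.0532]
[[413.0, 400.0], [381.0, 400.0], [414.0, 419.0]]
[[413.0, 353.0], [380.0, 353.0], [414.0, 370.0]]
[[ 0.49838057 -0.10654239  0.102     ]] [[ 0.01388635  0.00077269 -0.01890285]]
```

The tab tip sits at bay y≈52 mm against 53 mm expected at home. The wrist view suggests the bay is yawed about 0.007 rad more than the tool. I'll do one light seating push with that small turn, then ease off.

Call:
step_arm(
  plan=[
    [[0,0,-0.003],[-0.0005,0,0],255],
    [[0,0,-0.006],[-0.001,0,0],255],
    [[0,0,-0.008],[-0.0015,0,0],255],
    [[0,0,-0.008],[-0.002,0,0],255],
    [[0,0,-0.008],[-0.0025,0,0],255],
    [[0,0,-0.008],[-0.0025,0,0],255],
    [[0,0,-0.008],[-0.0015,0,0],255],
    [[0,0,-0.008],[-0.0005,0,0],255],
    [[0,0,-0.008],[0.0,0,0],255],
    [[0,0,-0.008],[0.0,0,0],255],
  ],
)

```text
time: 27.1
position: [0.4981, -0.1205, 0.0831]
tool_rot: [-2.167, -2.273, -0.001]
ft_force: [-1.2, 6.2, 3.1]
grip_width: 0.116
```

Call:
step_arm(
  plan=[
    [[0,0,0],[0,0,0],240],
    [[0,0,0],[0,0,0],225],
    [[0,0,0],[0,0,0],205],
    [[0,0,0],[0,0,0],180],
    [[0,0,0],[0,0,0],150],
    [[0,0,0],[0,0,0],130],
    [[0,0,0],[0,0,0],130],
    [[0,0,0],[0,0,0],130],
    [[0,0,0],[0,0,0],130],
    [[0,0,0],[0,0,0],130],
  ],
)

```text
time: 28.35
position: [0.4982, -0.1212, 0.0831]
tool_rot: [2.167, 2.274, 0.0]
ft_force: [0.3, 0.5, -0.3]
grip_width: 0.49
```

Call:
step_arm(
  plan=[
    [[0,0,0],[0.001,0,-0.008],130],
    [[0,0,0],[0.001,0,-0.025],130],
    [[0,0,0],[0.001,0,-0.05],130],
    [[0,0,0],[0.001,0,-0.085],130],
    [[0,0,0],[0.02,0,-0.12],130],
    [[0,0,0],[0.06,0,-0.155],130],
    [[0,0,0],[0.1,0,-0.185],130],
    [[0,0,0],[0.12,0,-0.2],130],
    [[0,0,0],[0.12,0,-0.2],130],
    [[0,0,0],[0.12,0,-0.2],130],
  ],
)

```text
time: 29.6
position: [0.4922, -0.0029, 0.2829]
tool_rot: [2.169, 2.272, -0.001]
ft_force: [0.6, -0.3, -0.3]
grip_width: 0.489
```

Run:
```python
from fit import *
ctrl.get_image('wrist')
b=[.5005,-.1595,.042]; h=pose(b,[[0,-.07,0]])[0]; tr=[h[0],h[1],.042,.03]
delta([.4928,.0184,.083],.04)
over('wrist','w15.png',[(tr,TRAY),(b,BAY)],None,1.42,1.6)
over('scene','s15.png',[],None,1.42,1.4)
over('top','t15.png',[(tr,TRAY)],(240,150,180,110),4.4,1.7)
```

```text
t 29.65 pos [ 0.492  -0.003   0.2825] F [-0.5 -0.4 -0.6] grip 0.495
turn [-0.0009  0.0005  0.0057] shift [0.0215 0.0019 0.1995]
```

View pics/w15.png

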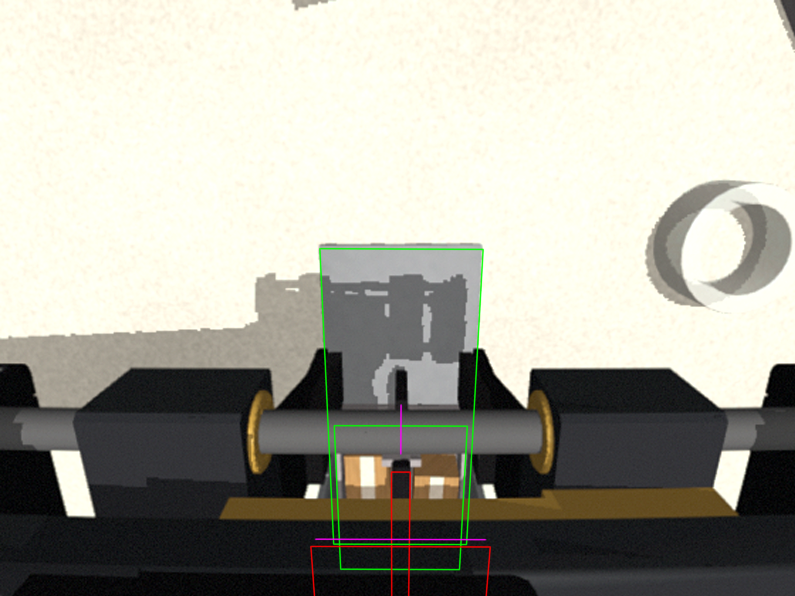

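View pics/s15.png

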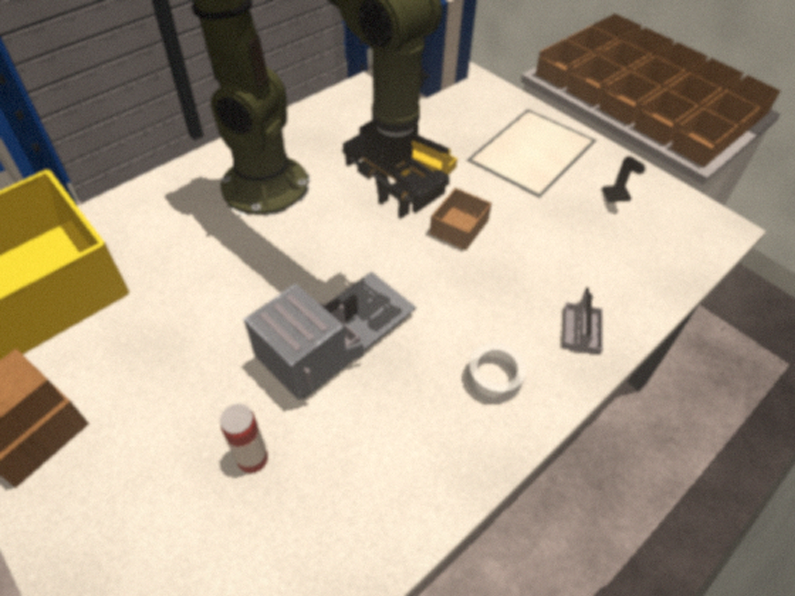

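View pics/t15.png

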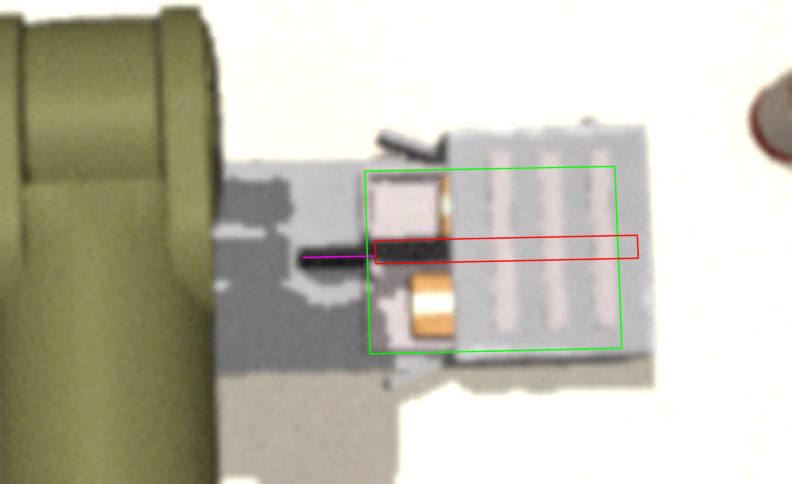

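The top view shows the tray's tail edge on the predicted home outline, with both boxes inside. The bin, tape roll and can haven't moved, and the gripper is clear. Handing in.

Run:
```python
from bench import ctrl
print(ctrl.close_job())
```

```text
the job is handed in; nothing more can be done
None
```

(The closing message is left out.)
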